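Feed varnished spacer blocks along the fence into the curing box

ROBOT

A 6-joint arm with a two-finger parallel gripper is mounted at the origin on the work surface. World frame = base frame: x ahead of the robot, y to its left, z up, the work surface at z = 0. Lengths are in m, angles in rad, forces in N, time in s.
With the tool pointing down it reaches from about 0.4 to 0.825 m from the base axis. Payload 7 kg.
Tool frame: the origin (TCP) lies at the centre of the arm's flange, where the gripper is bolted on; the fingertips stand 173 mm ahead of it and the grasp point (between the pads) lies 155 mm ahead of it; z points along the fingers, y is the line along which they close (so a half turn about z gives the same grasp; the last joint's range is limited). The gripper opens to 85 mm and grips with 20 to 120 N. Pads are 22 mm wide; open, the fingers measure 114 mm over their backs; the gripper's body (76 mm by 85 mm) begins 54 mm behind the grasp point. The pads swing forward as they close: fully open they stand 13 mm farther back than shut.
Start: joints at [-0.983, 0.359, 0.012, 0, -1.224, -0.288], TCP at [0.199, -0.645, 0.405] pointing down, gripper open.
Joint ranges: [-3.07, 3.07], [-1.43, 2.12], [-1.02, 1.25], [-3.03, 1.67], [-3.05, -0], [-3.03, 3.03]. Speed limits (rad/s): [2.39, 2.39, 3.01, 3.14, 3.14, 3.14].

INTERFACE

Orientations are given as a unit quaternion [w, x, y, z].
In Python, from workcell import bot gives the robot as it stands. The module is installed in compiled form; this text tells all that it offers.
- The arm moves only by the tool step_arm, never from a script. Its argument "targets" is a list of rows, each a list of 3 entries, a list of its own where there are three numbers: the shift along the tool's x, y, z in mm, then the turn about the tool's z in rad, then the finger opening in mm, from 0 to 85.4. A call has 1 to 8 rows; each row is the pose to reach, as a shift and turn from the pose commanded when the call began, along the tool's axes at that moment; what a row does not reach only later rows make up. A row lasts 1/12 s, in which the tool goes at most 41.7 mm and 7.16 degrees, less where a joint would pass 70% of its speed; a pose out of reach is approached as far as the arm can. A call with a gripper value outside its range is refused whole. The fingers move at their own pace and stop on an object; the grip force is fixed at half the most. Time passes only in rows, so rows that repeat a pose let the fingers close. It gives the time, the measured TCP pose, the force, the opening and the grip force at its end, in the units of the state.
- bot.get_state(): the state, without advancing time (a new reading comes with each control period).
- bot.grab_frame(name): name is "side" or "top" or "wrist"; returns a dict with "pixels" (480x640x3 uint8, red, green, blue), "mtx" (3x3 intrinsics, pixels), "R" (3x3) and "t" (3): a world point X has camera coordinates R X + t. Camera axes: x right, y down, z forward; pixel columns grow to the right and rows downward; lengths in m; the calibration is good to about 2 mm. The wrist camera is an equidistant fisheye: a pixel r from the principal point sees the ray r / f radians off the axis. A picture is of the moment at which its call begins. There is no depth.
- bot.job_done(): hands the job in; it is judged then, once.
The state is a dict: "time_s": time; "q": joint angles; "joint_velocities": joint speeds; "joint_efforts": joint torques, N m; "eef_pos": TCP position; "eef_rot": TCP orientation; "ft_force": force on the tool from outside, world axes, zero at the start; "ft_torque": the same for the moment, N m; "finger_gap": finger opening in m; "finger_force": force on a finger pad.
Only numpy, scipy, OpenCV 4.12 (cv2) and the standard library are available. Lean on these libraries where they do the work, as an engineer would, in place of code of your own. Each camera call takes 0.05 s, during which the arm holds its last target. There are 200 camera calls.

TASK

Pull the curing box's red-tabbed door wide open past its roller catch, then load every spacer block from the cork mat: set it on the white bed before the orange line and feed it along the fence with the yellow push stick until it is wholly inside the box, lying against the fence line, with no fingers on a block past the orange line. When all are in, lay the push stick back in its grey tray, grip up, and push the door shut until it snaps; leave everything else on the bench where it is.

Things in the scene. Friction and masses are not known exactly. Their poses are not given: they have to be found in the camera images.
- station: the curing station, fixed. Frame: z up, origin at bench height where the fence line (plane x = 0) meets the mouth of the blue box (plane y = 0). +y runs along the fence into the box; blocks lie on the -x side, nearer the robot. White bed: top 12 mm above the bench, x -90 to +35 mm, y -310 mm to the box. The box, inside: y 0 to 180 mm, x -62 to +2 mm; outside: x -90 to +32 mm
- fence_start (a point): near end of the aluminium fence, on the top edge of its face, 32 mm above the bench (20 above the bed). The fence face is the station's plane x = 0, y -310 to -30 mm; it is 22 mm thick
- line (a point): point on the orange line painted across the bed at y = -140 mm of the station, 22 mm to the near side of the fence
- mouth (a point): point on the bed in the mouth of the box, 22 mm from the fence line, where the middle of a block lying against the fence crosses the mouth plane; its axes are the station's. A grey catch housing with a sprung roller stands on the fence's side of the mouth: x 0 to 42, y -28 to -2 mm of the station, 80 mm high
- lane_end (a point): point on the bed at the end wall inside the box, 22 mm from the fence line, y = 180 mm. A low aluminium guide rail in the box (top 32 mm above the bench, face at x = -49 mm, from y = 16 mm on with a slanted lead-in) leaves a 51 mm lane for the 44 mm wide blocks; three blocks fit in it one behind the other
- roof (a point): point on top of the clear amber roof, 84 mm above the bench, 20 mm behind the mouth plane; the roof's underside is 78 mm above the bench. A lamp bar and a control stub on the roof, beyond y = 45 mm, rise to 118 mm
- door (a joint): angle of the door about its upright hinge, rad: 0 = shut and caught; it grows as the free edge swings out towards the infeed (-y of the station) and on to the robot's side; stops at 1.9. It stays where it is left (light friction). The catch acts from 0 to about 0.15 rad: some 10 to 15 N at the tab to pull or push through it
- door_hinge (a point): point on the upright hinge axis, at x = -88, y = -8 mm of the station. The shut door lies along the station's +x from here, 83 mm wide (90 with its steel nose), 12 mm thick, 14 to 76 mm above the bench
- door_tab (a point): centre of the red tab standing on the door's top edge near its free end: 34 mm along the door, 10 mm thick, 76 to 120 mm above the bench; 65 mm from the hinge axis. Axes turn with the door: x from hinge to free edge, y out of its inner side (into the box when shut). It stands clear above the roof: hook it from behind or push it with shut fingers, or pinch it from above
- stick_grip (a point): middle of the push stick's raised grip, 43 mm above the stick's underside and straight above its origin: 22 mm wide in x, 46 mm long in y, 42 mm high; take it from above
- stick_heel (a point): middle of the stick's flat heel face, 115 mm in +y from its origin, 22 mm above its underside; the face is 24 mm wide, 44 mm high. A side lip on the -x side (x -32 to -23 mm, 26 to 44 mm above the underside) runs on to y = +153 mm: heel and lip make an inside corner for a block's rear end and near side
- stick: yellow push stick, about 140 g. Origin: underside, below the grip; +y points to its working end. Straight bar 16 mm wide, 22 mm high, y -59 to +110 mm, then the head. When the stick slides on the bed, its lip passes 6 mm above the guide rail in the box
- tray: grey tray for the push stick, fixed, outside 92 (x) x 272 (y) mm, walls 6 mm thick and 10 mm high, floor 6 mm above the bench. Origin: centre of its underside. The stick starts in it, lying along its y and pointing to its +y
- mat: cork mat on which the blocks start, fixed, 270 (x) x 140 (y) x 4 mm. Origin: centre of its underside
- block0: varnished oak spacer block, 44 x 44 mm square, 40 mm high, dark band round it near the top, about 70 g. Origin: its centre (20 mm above what it stands on). It starts on the cork mat (or is absent: None).
- block1: varnished oak spacer block, 44 x 44 mm square, 40 mm high, dark band round it near the top, about 70 g. Origin: its centre (20 mm above what it stands on). It starts on the cork mat (or is absent: None).
- block2: varnished oak spacer block, 44 x 44 mm square, 40 mm high, dark band round it near the top, about 70 g. Origin: its centre (20 mm above what it stands on). It starts on the cork mat (or is absent: None).
- tape: bystander: cardboard-brown roll of tape, 96 mm across, 24 mm high; origin under its centre
- jar: bystander: jar, 64 mm across, 85 mm high; origin under its centre
- driver: bystander: screwdriver lying near the robot's right; origin under its middle
- mug: bystander: blue mug, 80 mm across, 90 mm high; origin under its centre
- spray: bystander: white bottle with red cap, 60 mm across, 170 mm high; origin under its centre
- square: bystander: joiner's square lying flat behind the fence, stock 90 mm, blade 120 mm, 10 mm high; origin under the stock's middle
Mind the look-alikes: they are no part of the job. What is shaped like the block1 but green or purple is not meant.

How it is judged:
By the outcome, as a careful person would: the job done as asked, in the order asked, and still so for the second after the job is handed in, with the robot touching nothing.
Of block0, block1, block2 only 2 to 3 are there at a start; the rules pass over those that are not, and their reading is None.
At some moment in a run one of block0, block1, block2 may be knocked a few centimetres aside while the robot is not near it.
Once in a run the grip may slacken for a moment while it holds something.
It also fails if it takes over 210 s, if anything falls off the work surface, if the arm or the gripper's body presses on something with over 40 N, if the wrist force passes 120 N, or if a joint passes its speed limit or range.

## Working session

There is one attempt and no reset: what is moved stays moved. The work goes in short steps, Python scripts to look and compute and a tool call to move; the robot and the scene stay as the last step left them, time stands still between calls to the robot, and variables do not carry over. Pictures are saved under pics/ and viewed, at most 17 in all, crops included, and the job is handed in when it is done.

Besides the shell and the picture viewer there is one more tool, called after ">>>" as name(argument=value, ...) on one line, values as JSON. step_arm: Moves the arm, as the interface text tells. Its arguments: {"type":"object","properties":{"targets":{"type":"array","items":{"type":"array"}}},"required":["targets"]}

```bash
mkdir -p pics; cat > h.py <<'E'
import numpy as np, cv2
from workcell import bot
def snap(n,f):
    d=bot.grab_frame(n); cv2.imwrite(f'pics/{f}.png',d['pixels'][:,:,::-1]); np.savez(f'pics/{f}.npz',**d); return d
def ray(d,u,v):
    K=d['mtx'];R=d['R'];t=d['t']
    c=np.array([(u-K[0,2])/K[0,0],(v-K[1,2])/K[1,1],1]); return -R.T@t, R.T@c
def onz(d,u,v,z):
    o,r=ray(d,u,v); return o+r*(z-o[2])/r[2]
def proj(d,X):
    c=d['R']@np.array(X)+d['t']; p=d['mtx']@c; return p[:2]/p[2]
E
python3 - <<'E'
from h import *
s=bot.get_state(); print(s)
for n in('top','side'):
    d=snap(n,n+'0'); print(n,d['mtx'].round(1).tolist(),(-d['R'].T@d['t']).round(3),d['R'].round(2).tolist())
E
```

```text
{'time_s': 0.0, 'q': array([-9.82904763e-01,  3.59394573e-01,  1.10715908e-02, -3.19570827e-04,
       -1.22408636e+00, -2.88117361e-01]), 'joint_velocities': array([ 0.00052238,  0.00052111, -0.00079244, -0.00085844, -0.0012582 ,
        0.00081679]), 'joint_efforts': array([ 2.97006272e-04, -5.83321309e+01,  2.93426585e+01,  6.93676963e+00,
       -6.00353465e-03, -3.78561958e-05]), 'eef_pos': array([ 0.19928389, -0.64471939,  0.40376952]), 'eef_rot': array([-2.06015575e-04, -1.49272643e-01,  9.88795735e-01,  7.94093402e-04]), 'ft_force': array([-0.05145417,  0.24050675, -0.4167945 ]), 'ft_torque': array([ 0.02073347, -0.01374915, -0.01071202]), 'finger_force': 0.0, 'finger_gap': 0.08536720348580794}
top [[611.3, 0.0, 319.2], [0.0, 611.3, 238.2], [0.0, 0.0, 1.0]] [ 0.305 -0.046  1.85 ] [[0.01, -1.0, -0.0], [-0.99, -0.01, -0.13], [0.13, 0.0, -0.99]]
side [[482.1, 0.0, 319.3], [0.0, 482.1, 232.6], [0.0, 0.0, 1.0]] [ 0.243 -1.194  0.913] [[0.97, -0.25, -0.0], [-0.14, -0.54, -0.83], [0.21, 0.8, -0.56]]
```

View pics/top0.png

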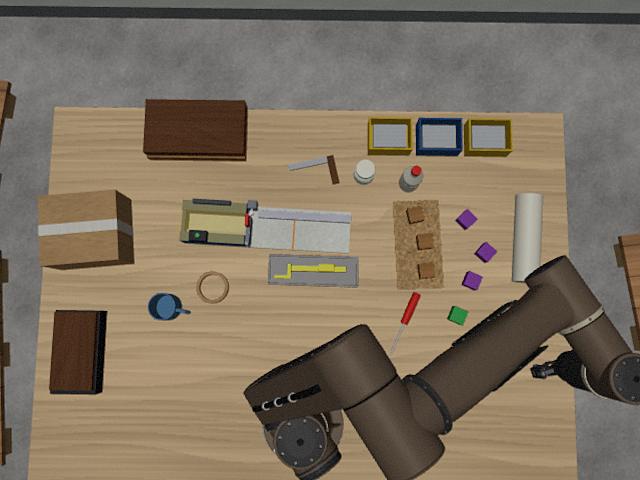

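View pics/side0.png

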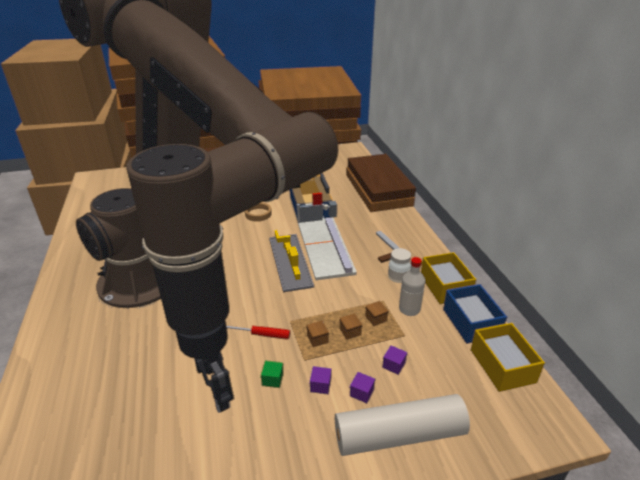

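The top view shows the station with the box at (215,222), the bed at (300,230) and the orange line at x≈294. The stick and tray are at (313,270), and three oak blocks are at (416,215), (425,241) and (427,270). I'll measure these on enlarged crops.

```bash
python3 - <<'E'
from h import *
im=cv2.imread('pics/top0.png')
a=cv2.resize(im[192:292,176:366],None,fx=4,fy=4,interpolation=cv2.INTER_CUBIC)
cv2.imwrite('pics/c1.png',a)
d=dict(np.load('pics/top0.npz'))
hsv=cv2.cvtColor(im,cv2.COLOR_BGR2HSV)
# block regions, stats
for c in[(416,215),(425,241),(427,270),(415,260)]:
    print(c,hsv[c[1],c[0]])
b=cv2.resize(im[190:300,385:450],None,fx=5,fy=5,interpolation=cv2.INTER_CUBIC)
cv2.imwrite('pics/c2.png',b)
E
```

```text
(416, 215) [ 15 153 127]
(425, 241) [ 15 154 121]
(427, 270) [ 15 147 120]
(415, 260) [ 18 114 134]
```

View pics/c1.png

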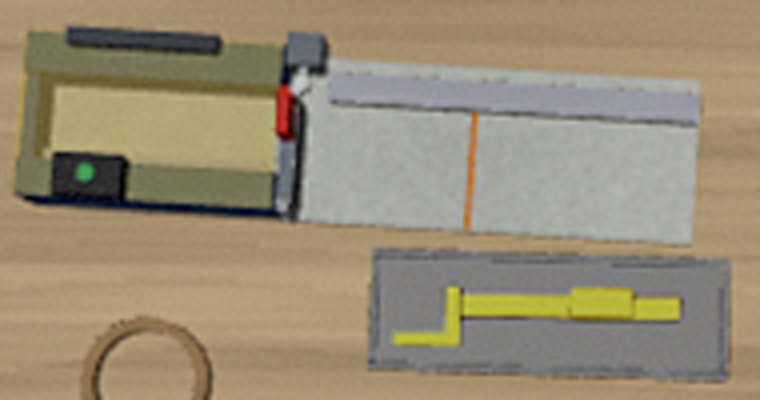

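View pics/c2.png

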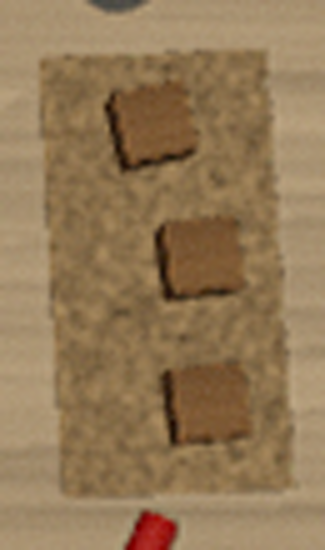

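Crop c1 gives these pixel positions:
- Bed corners at (691,243) and (699,82), fence end at (698,125).
- Orange line from (475,112) to (468,230).
- Red tab at (285,112).
- Stick grip at (602,303), pointing left, with its lip on the lower side.

Crop c2 shows the three blocks at (153,125), (200,257) and (207,402).

```bash
cat >> h.py <<'E'
def fit2(S,W):
    S=np.array(S);W=np.array(W);a=S-S.mean(0);b=W-W.mean(0)
    th=np.arctan2((a[:,0]*b[:,1]-a[:,1]*b[:,0]).sum(),(a*b).sum()); c,s=np.cos(th),np.sin(th)
    R=np.array([[c,-s],[s,c]]); t=W.mean(0)-R@S.mean(0); return th,R,t,(W-(S@R.T+t))
E
python3 - <<'E'
from h import *
d=dict(np.load('pics/top0.npz'))
def P(x,y,z): return onz(d,176+(x+.5)/4-.5,192+(y+.5)/4-.5,z)[:2]
L=[((691,243),(-90,-310,12)),((699,82),(35,-310,12)),((698,125),(0,-310,32)),((468,230),(-90,-140,12)),((475,112),(0,-140,12)),((331,103),(0,-30,32))]
# orange line top end hidden by fence? camera from below: visible bottom
th,R,t,e=fit2([np.array(s[:2])/1e3 for _,s in L],[P(*p,s[2]/1e3) for p,s in L])
print('station',th,t,(e*1e3).round(1).tolist())
T=[((372,250),(-46,136)),((730,262),(46,136)),((727,380),(46,-136)),((369,370),(-46,-136))]
# tray +y points left(world +y): UL=(+x,+y) 
T=[((372,250),(46,136)),((730,262),(46,-136)),((727,380),(-46,-136)),((369,370),(-46,136))]
th2,R2,t2,e=fit2([np.array(s)/1e3 for _,s in T],[P(*p,.01) for p,s in T])
print('tray',th2,t2,(e*1e3).round(1).tolist())
im=cv2.imread('pics/top0.png');hsv=cv2.cvtColor(im,cv2.COLOR_BGR2HSV)
m=cv2.inRange(hsv,(22,170,60),(35,255,255)); m[:,:250]=0;m[:250]=0;m[290:]=0;m[:,365:]=0
v,u=np.nonzero(m); print('stick px',u.min(),u.max(),v.min(),v.max())
print('grip',P(602,303,.070), 'end',P(679,308,.028),'headtop',P(453,290,.05),P(394,338,.05))
m=cv2.inRange(hsv,(0,180,80),(6,255,255)); m[:,:240]=0;m[:,255:]=0;m[:200]=0;m[240:]=0
v,u=np.nonzero(m);print('tab',u.mean(),v.mean(),onz(d,u.mean(),v.mean(),.115)[:2], 'pred',R@[-.023,-.008]+t)
def Q(x,y,z): return onz(d,385+(x+.5)/5-.5,190+(y+.5)/5-.5,z)[:2]
for c in [[(113,94),(183,83),(196,148),(131,163)],[(163,223),(235,217),(243,288),(172,294)],[(172,369),(242,363),(249,433),(178,440)]]:
    w=np.array([Q(*p,.044) for p in c]); print('blk',w.mean(0).round(4),[np.linalg.norm(w[i]-w[i-1]).round(4) for i in range(4)],np.arctan2(*(w[0]-w[1])[[0,1]]))
E
```

```text
station -0.046011425302807205 [0.60444614 0.17362906] [[1.1, 0.6], [-0.3, 1.1], [-1.7, 1.0], [0.9, -0.5], [1.4, -0.0], [-1.4, -2.2]]
tray -0.01679073919992513 [ 0.44537776 -0.02512773] [[-0.6, -0.3], [-1.5, 0.9], [1.4, 1.2], [0.8, -1.8]]
stick px 275 345 264 277
grip [ 0.45029265 -0.06400779] end [ 0.4507518  -0.12195998] headtop [0.46008615 0.04589417] [0.42406656 0.08864047]
tab 246.21621621621622 219.32432432432432 [0.58193506 0.16769639] pred [0.58110252 0.16669542]
blk [ 0.6162 -0.3307] [np.float64(0.043), np.float64(0.0426), np.float64(0.0401), np.float64(0.0401)] -0.1709554999267923
blk [ 0.536  -0.3585] [np.float64(0.0428), np.float64(0.0432), np.float64(0.0428), np.float64(0.0425)] -0.09703822827221845
blk [ 0.4491 -0.3618] [np.float64(0.0422), np.float64(0.0417), np.float64(0.0416), np.float64(0.0423)] -0.0988894517439171
```

```bash
cat >> h.py <<'E'
TH,ST=-0.046,np.array([.6044,.1736]); c_,s_=np.cos(TH),np.sin(TH)
SR=np.array([[c_,-s_],[s_,c_]])
def stn(x,y): return SR@(np.array([x,y])/1e3)+ST      # mm -> world
def unst(w): return SR.T@(np.array(w)[:2]-ST)*1e3
def pose():
    s=bot.get_state(); w,x,y,z=s['eef_rot']
    yv=np.array([2*(x*y-w*z),1-2*(x*x+z*z)]); return s['eef_pos'],np.arctan2(yv[1],yv[0]),s
def plan(wps,p=None):
    """wps: (x,y,zgrasp,yaw); prints shift mm in tool axes of the previous waypoint + turn"""
    P,ps,s=pose()
    for w in wps:
        D=np.array([w[0],w[1],w[2]+.155])-P
        X=np.array([-np.sin(ps),np.cos(ps)]);Y=np.array([np.cos(ps),np.sin(ps)])
        print([round(1e3*D[:2]@X,1),round(1e3*D[:2]@Y,1),round(-1e3*D[2],1)],round(-(w[3]-ps),3),'len',round(1e3*np.linalg.norm(D)))
        P=np.array([w[0],w[1],w[2]+.155]);ps=w[3]
def show():
    P,ps,s=pose(); print('t',round(s['time_s'],2),'grasp',P.round(4),'stn',unst(P).round(1),'zg',round(P[2]-.155,4),'yaw',round(ps,3),'q',s['q'].round(2),'F',s['ft_force'].round(1),'gap',round(s['finger_gap'],4))
E
python3 - <<'E'
from h import *
show()
a=np.array([.199,-.645,.25,1.870]);b=np.array([*stn(-23,-8),.18,1.525+np.pi])
plan([a+(b-a)*k/4 for k in (1,2,3,4)])
E
```

```text
t 0.1 grasp [ 0.1993 -0.6447  0.4039] stn [-367.  -836.1] zg 0.2489 yaw 1.87 q [-0.98  0.36  0.01 -0.   -1.22 -0.29] F [ 0.5 -0.2 -0.3] gap 0.0855
[np.float64(-150.8), np.float64(165.5), np.float64(16.4)] -0.699 len 224
[np.float64(-222.3), np.float64(29.6), np.float64(17.5)] -0.699 len 225
[np.float64(-189.2), np.float64(-120.4), np.float64(17.5)] -0.699 len 225
[np.float64(-67.3), np.float64(-213.9), np.float64(17.5)] -0.699 len 225
```

>>> step_arm(targets=[[[-150,165,16],-0.7,40],[[-150,165,16],-0.7,40],[[-150,165,16],-0.7,40],[[-150,165,16],-0.7,40],[[-150,165,16],-0.7,40],[[-150,165,16],-0.7,40],[[-150,165,16],-0.7,40]])

```text
time_s: 0.68
eef_pos: [0.2948, -0.44, 0.3887]
eef_rot: [0.0, -0.483, 0.876, 0.0]
ft_force: [0.3, 0.6, -0.2]
finger_gap: 0.0398
finger_force: 0.0
```

>>> step_arm(targets=[[[-222,30,17],-0.7,40],[[-222,30,17],-0.7,40],[[-222,30,17],-0.7,40],[[-222,30,17],-0.7,40],[[-222,30,17],-0.7,40],[[-222,30,17],-0.7,40],[[-222,30,17],-0.7,40]])

```text
time_s: 1.27
eef_pos: [0.3898, -0.2377, 0.3716]
eef_rot: [-0.0, 0.753, -0.657, -0.0]
ft_force: [-0.3, -0.1, -0.0]
finger_gap: 0.0403
finger_force: 0.0
```

>>> step_arm(targets=[[[-189,-120,17],-0.7,40],[[-189,-120,17],-0.7,40],[[-189,-120,17],-0.7,40],[[-189,-120,17],-0.7,40],[[-189,-120,17],-0.7,40],[[-189,-120,17],-0.7,40],[[-189,-120,17],-0.7,40]])

```text
time_s: 1.85
eef_pos: [0.4851, -0.0348, 0.3541]
eef_rot: [0.0, 0.933, -0.36, -0.0]
ft_force: [0.6, -0.2, -0.0]
finger_gap: 0.04
finger_force: 0.0
```

>>> step_arm(targets=[[[-67,-214,17],-0.7,40],[[-67,-214,17],-0.7,40],[[-67,-214,17],-0.7,40],[[-67,-214,17],-0.7,40],[[-67,-214,17],-0.7,40],[[-67,-214,17],-0.7,40],[[-67,-214,17],-0.7,40],[[-67,-214,17],-0.7,40]])

```text
time_s: 2.52
eef_pos: [0.579, 0.1657, 0.3366]
eef_rot: [0.001, 1.0, -0.022, -0.001]
ft_force: [-0.5, -0.0, -0.2]
finger_gap: 0.0399
finger_force: 0.0
```

```bash
python3 - <<'E'
from h import *
show()
d=snap('wrist','w1');print(d['mtx'].round(1).tolist(),(-d['R'].T@d['t']).round(3),d['R'].round(2).tolist())
E
```

```text
t 2.52 grasp [0.579  0.1657 0.3366] stn [-25.  -9.] zg 0.1816 yaw -1.615 q [ 0.6   0.29 -0.25 -0.   -1.03  0.92] F [-0.5 -0.  -0.2] gap 0.0399
[[371.6, 0.0, 318.6], [0.0, 371.6, 234.6], [0.0, 0.0, 1.0]] [0.658 0.161 0.306] [[-0.04, -1.0, 0.0], [-0.95, 0.04, 0.31], [-0.31, 0.01, -0.95]]
```

View pics/w1.png

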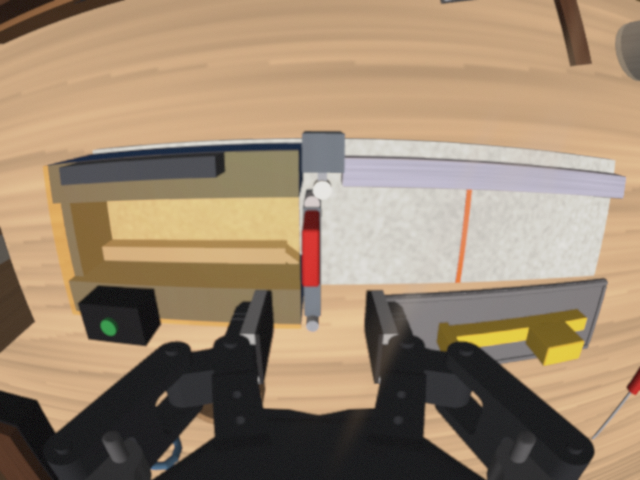

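The wrist view is clear: tab at (311,248) between the fingers, orange line from (470,190) to (459,282), fence face from (344,186) to (624,196). I'll use it to refine the station, the tab and the stick.

```bash
cat >> h.py <<'E'
def fray(d,u,v):
    K=d['mtx'];a=np.array([(u-K[0,2])/K[0,0],(v-K[1,2])/K[1,1]]);r=np.linalg.norm(a)+1e-12
    c=np.array([*(a/r*np.sin(r)),np.cos(r)]); return -d['R'].T@d['t'], d['R'].T@c
def fonz(d,u,v,z):
    o,r=fray(d,u,v); return o+r*(z-o[2])/r[2]
E
python3 - <<'E'
from h import *
d=dict(np.load('pics/w1.npz'))
L=[((459,282),(-90,-140,12)),((624,197),(0,-310,32)),((344,186),(0,-30,32)),((597,274),(-90,-310,12)),((614,160),(35,-310,12))]
W=[fonz(d,*p,s[2]/1e3)[:2] for p,s in L]
th,R,t,e=fit2([np.array(s[:2])/1e3 for _,s in L],W)
print('station',th,t,(e*1e3).round(1).tolist())
for w in W: print(unst(w).round(1))
hsv=cv2.cvtColor(cv2.imread('pics/w1.png'),cv2.COLOR_BGR2HSV)
m=cv2.inRange(hsv,(0,180,120),(8,255,255));m[:, :280]=0;m[:,350:]=0
v,u=np.nonzero(m);print(u.min(),u.max(),v.min(),v.max())
for p in [(u.min(),v.min()),(u.max(),v.max())]: print('tab',unst(fonz(d,*p,.12)).round(1))
for p in [(301,215),(320,215),(301,285),(320,285)]: print('tab',unst(fonz(d,*p,.12)).round(1))
for p in [(530,329),(553,363),(581,352),(582,310)]: print('grip top?',fonz(d,*p,.07)[:2].round(4))
E
```

```text
station -0.03838171690563585 [0.60502036 0.17429375] [[-0.1, 0.2], [0.3, 0.2], [1.4, -0.0], [-0.3, -3.2], [-1.2, 2.8]]
[ -88.5 -139.8]
[   3.2 -309.1]
[  2.2 -29.2]
[ -87.2 -313.1]
[  36.6 -306.2]
303 318 229 284
tab [-4.1 -2. ]
tab [-36.   -9.9]
tab [ 3.5 -1. ]
tab [  3.6 -10.9]
tab [-36.6  -0.5]
tab [-36.6 -11. ]
grip top? [ 0.4876 -0.0122]
grip top? [ 0.4428 -0.0514]
grip top? [ 0.449  -0.0853]
grip top? [ 0.4987 -0.0687]
```

```bash
sed -i 's/^TH,ST=.*/TH,ST=-0.042,np.array([.6060,.1748])/; s/^SR=/c_,s_=np.cos(TH),np.sin(TH)\nSR=/' h.py; python3 - <<'E'
from h import *
show()
y0=np.pi/2+TH-np.pi
g=lambda f,dr=0:(*stn(-88+65*np.cos(f),-8-65*np.sin(f)),.110,y0-f)
plan([(*stn(-23,-8),.110,y0)]); print()
import h
# door arc from grasp, relative shift in tool frame at call begin, for steps
for f0 in (0,.4,.8,1.2):
    h0=np.array(g(f0)); ps=y0-f0
    X=np.array([-np.sin(ps),np.cos(ps)]);Y=np.array([np.cos(ps),np.sin(ps)])
    for k in range(1,9):
        D=np.array(g(f0+.05*k))-h0; print(f0,k,(1e3*D[:2]@X).round(1),(1e3*D[:2]@Y).round(1),.05*k)
    
E
```

```text
t 2.57 grasp [0.5786 0.165  0.337 ] stn [-26.9 -10.9] zg 0.182 yaw -1.616 q [ 0.6   0.29 -0.25 -0.   -1.03  0.92] F [ 0.  -0.2  0.6] gap 0.0398
[np.float64(3.9), np.float64(-2.9), np.float64(72.0)] -0.003 len 72

0 1 -0.1 3.2 0.05
0 2 -0.3 6.5 0.1
0 3 -0.7 9.7 0.15000000000000002
0 4 -1.3 12.9 0.2
0 5 -2.0 16.1 0.25
0 6 -2.9 19.2 0.30000000000000004
0 7 -3.9 22.3 0.35000000000000003
0 8 -5.1 25.3 0.4
0.4 1 -0.1 3.2 0.05
0.4 2 -0.3 6.5 0.1
0.4 3 -0.7 9.7 0.15000000000000002
0.4 4 -1.3 12.9 0.2
0.4 5 -2.0 16.1 0.25
0.4 6 -2.9 19.2 0.30000000000000004
0.4 7 -3.9 22.3 0.35000000000000003
0.4 8 -5.1 25.3 0.4
0.8 1 -0.1 3.2 0.05
0.8 2 -0.3 6.5 0.1
0.8 3 -0.7 9.7 0.15000000000000002
0.8 4 -1.3 12.9 0.2
0.8 5 -2.0 16.1 0.25
0.8 6 -2.9 19.2 0.30000000000000004
0.8 7 -3.9 22.3 0.35000000000000003
0.8 8 -5.1 25.3 0.4
1.2 1 -0.1 3.2 0.05
1.2 2 -0.3 6.5 0.1
1.2 3 -0.7 9.7 0.15000000000000002
1.2 4 -1.3 12.9 0.2
1.2 5 -2.0 16.1 0.25
1.2 6 -2.9 19.2 0.30000000000000004
1.2 7 -3.9 22.3 0.35000000000000003
1.2 8 -5.1 25.3 0.4
```

>>> step_arm(targets=[[[4,-3,36],0,40],[[4,-3,72],0,40],[[4,-3,72],0,40],[[4,-3,72],0,0],[[4,-3,72],0,0],[[4,-3,72],0,0],[[4,-3,72],0,0],[[4,-3,72],0,0]])

```text
time_s: 3.23
eef_pos: [0.5833, 0.1693, 0.2681]
eef_rot: [-0.001, 1.0, -0.021, 0.002]
ft_force: [-0.8, 3.5, 4.5]
finger_gap: 0.0088
finger_force: 61.5
```

>>> step_arm(targets=[[[0,3.2,0],0.05,0],[[-0.3,6.5,0],0.1,0],[[-0.7,9.7,0],0.15,0],[[-1.3,12.9,0],0.2,0],[[-2,16.1,0],0.25,0],[[-2.9,19.2,0],0.3,0],[[-3.9,22.3,0],0.35,0],[[-5.1,25.3,0],0.4,0]])

```text
time_s: 3.9
eef_pos: [0.5771, 0.1441, 0.2681]
eef_rot: [-0.001, 0.975, -0.22, 0.001]
ft_force: [-1.9, 4.0, 6.2]
finger_gap: 0.0091
finger_force: 61.7
```

```bash
python3 -c "
from h import *
show()"
```

```text
t 3.9 grasp [0.5771 0.1441 0.2681] stn [-27.6 -31.9] zg 0.1131 yaw -2.015 q [ 0.57  0.35 -0.34  0.   -0.87  0.55] F [-1.9  4.   6.2] gap 0.0091
```

>>> step_arm(targets=[[[0,3.2,0],0.05,0],[[-0.3,6.5,0],0.1,0],[[-0.7,9.7,0],0.15,0],[[-1.3,12.9,0],0.2,0],[[-2,16.1,0],0.25,0],[[-2.9,19.2,0],0.3,0],[[-3.9,22.3,0],0.35,0],[[-5.1,25.3,0],0.4,0]])

```text
time_s: 4.57
eef_pos: [0.5615, 0.1235, 0.2681]
eef_rot: [-0.001, 0.912, -0.409, 0.001]
ft_force: [-2.7, 4.0, 6.6]
finger_gap: 0.009
finger_force: 61.8
```

>>> step_arm(targets=[[[0,3.2,0],0.05,0],[[-0.3,6.5,0],0.1,0],[[-0.7,9.7,0],0.15,0],[[-1.3,12.9,0],0.2,0],[[-2,16.1,0],0.25,0],[[-2.9,19.2,0],0.3,0],[[-3.9,22.3,0],0.35,0],[[-5.1,25.3,0],0.4,0]])

```text
time_s: 5.23
eef_pos: [0.5393, 0.1106, 0.268]
eef_rot: [-0.002, 0.813, -0.582, 0.001]
ft_force: [-2.2, 4.6, 8.1]
finger_gap: 0.0086
finger_force: 61.9
```

>>> step_arm(targets=[[[0,3.2,0],0.05,0],[[-0.3,6.5,0],0.1,0],[[-0.7,9.7,0],0.15,0],[[-1.3,12.9,0],0.2,0],[[-2,16.1,0],0.25,0],[[-2.9,19.2,0],0.3,0],[[-3.9,22.3,0],0.35,0],[[-5.1,25.3,0],0.4,0]])

```text
time_s: 5.9
eef_pos: [0.5137, 0.1073, 0.268]
eef_rot: [0.002, -0.681, 0.732, -0.001]
ft_force: [-3.3, 4.5, 7.0]
finger_gap: 0.0086
finger_force: 61.9
```

>>> step_arm(targets=[[[0,3.2,0],0.05,0],[[-0.3,6.5,0],0.1,0],[[-0.7,9.7,0],0.15,0],[[-0.7,9.7,0],0.15,0],[[-0.7,9.7,0],0.15,40],[[-0.7,9.7,0],0.15,40],[[-0.7,9.7,-40],0.15,40],[[-0.7,9.7,-80],0.15,40]])

```text
time_s: 6.57
eef_pos: [0.5028, 0.1073, 0.345]
eef_rot: [-0.003, -0.625, 0.781, 0.0]
ft_force: [1.8, 0.6, 0.6]
finger_gap: 0.04
finger_force: 0.0
```

```bash
python3 - <<'E'
from h import *
show()
# next: hover above mat for wrist look at blocks
d=bot.grab_frame('top')
im=cv2.cvtColor(d['pixels'],cv2.COLOR_RGB2HSV)
m=cv2.inRange(im,(0,180,80),(6,255,255)); m[:,:230]=0;m[:,280:]=0;m[:190]=0;m[270:]=0
v,u=np.nonzero(m)
if len(u): print('tab',unst(onz(d,u.mean(),v.mean(),.115)).round(1),len(u))
plan([(.50,-.10,.20,-1.612-1.0),(.49,-.33,.20,-1.612)])
E
```

```text
t 6.57 grasp [0.5028 0.1073 0.345 ] stn [-100.2  -71.8] zg 0.19 yaw 2.92 q [ 0.59  0.15 -0.42 -0.   -1.01 -0.81] F [1.8 0.6 0.6] gap 0.04
[np.float64(204.4), np.float64(-40.0), np.float64(-0.2)] 5.534 len 208
[np.float64(193.4), np.float64(124.8), np.float64(-0.0)] -1.0 len 230
```

```bash
python3 - <<'E'
from h import *
plan([(.515,-.09,.23,3.08),(.53,-.28,.26,3.24)])
E
```

```text
[np.float64(191.4), np.float64(-52.4), np.float64(-30.2)] -0.158 len 201
[np.float64(188.7), np.float64(-26.7), np.float64(-30.0)] -0.16 len 193
```

>>> step_arm(targets=[[[191,-52,-30],-0.16,60],[[191,-52,-30],-0.16,60],[[191,-52,-30],-0.16,60],[[191,-52,-30],-0.16,60],[[191,-52,-30],-0.16,60],[[191,-52,-30],-0.16,60]])

```text
time_s: 7.12
eef_pos: [0.5122, -0.0948, 0.3771]
eef_rot: [0.0, -0.684, 0.73, -0.001]
ft_force: [0.1, 0.1, 0.2]
finger_gap: 0.0603
finger_force: 0.0
```

>>> step_arm(targets=[[[189,-27,-30],-0.16,60],[[189,-27,-30],-0.16,60],[[189,-27,-30],-0.16,60],[[189,-27,-30],-0.16,60],[[189,-27,-30],-0.16,60],[[189,-27,-30],-0.16,60],[[189,-27,-30],-0.16,60]])

```text
time_s: 7.7
eef_pos: [0.5274, -0.282, 0.4054]
eef_rot: [0.0, 0.74, -0.673, -0.0]
ft_force: [-0.1, -0.2, 0.1]
finger_gap: 0.0601
finger_force: 0.0
```

```bash
python3 - <<'E'
from h import *
show()
d=snap('wrist','w2'); t=bot.grab_frame('top')
im=cv2.cvtColor(t['pixels'],cv2.COLOR_RGB2HSV)
m=cv2.inRange(im,(0,180,80),(6,255,255)); m[:,:230]=0;m[:,280:]=0;m[:190]=0;m[270:]=0
v,u=np.nonzero(m)
if len(u): print('tab',unst(onz(t,u.mean(),v.mean(),.115)).round(1),len(u))
E
```

```text
t 7.7 grasp [ 0.5274 -0.282   0.4054] stn [ -59.3 -459.7] zg 0.2504 yaw -3.046 q [-0.16  0.23 -0.16  0.   -1.18  0.26] F [-0.1 -0.2  0.1] gap 0.0601
tab [-101.2  -71.8] 34
```

View pics/w2.png

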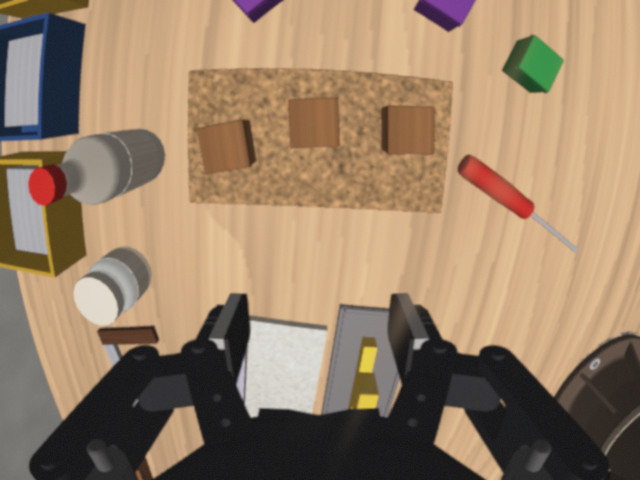

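All three blocks are still on the mat, at (225,147), (314,122) and (410,130). The tab reads at (-101,-72) in the station frame, so the door is about 1.78 rad open.

```bash
cat >> h.py <<'E'
def blocks(d,f,z,roi):
    """block top faces by colour mask; roi u0,u1,v0,v1; returns world centre, edge angle of top rect"""
    hsv=cv2.GaussianBlur(cv2.cvtColor(d['pixels'],cv2.COLOR_RGB2HSV),(5,5),0)
    m=cv2.inRange(hsv,(8,125,70),(17,255,135)); k=np.zeros_like(m);k[roi[2]:roi[3],roi[0]:roi[1]]=255;m&=k
    m=cv2.morphologyEx(m,cv2.MORPH_OPEN,np.ones((9,9)))
    out=[]
    for c in cv2.findContours(m,0,1)[0]:
        if cv2.contourArea(c)<600: continue
        q=cv2.boxPoints(cv2.minAreaRect(c)); w=np.array([f(d,*p,z)[:2] for p in q])
        e=w[1]-w[0]; a=np.arctan2(e[1],e[0])
        a=(a+np.pi/4)%(np.pi/2)-np.pi/4
        out.append((w.mean(0).round(4),round(a,3),[round(1e3*np.linalg.norm(w[i]-w[i-1]),1) for i in range(4)],q.mean(0).round(0)))
    return out
E
python3 - <<'E'
from h import *
d=dict(np.load('pics/w2.npz'))
hsv=cv2.cvtColor(d['pixels'],cv2.COLOR_RGB2HSV)
for p in [(222,145),(314,120),(408,128),(250,150),(360,160),(270,90)]: print(hsv[p[1]-3:p[1]+4,p[0]-3:p[0]+4].reshape(-1,3).mean(0).round())
for b in blocks(d,fonz,.044,(180,460,60,215)): print(b)
for q in [[(197,127),(246,120),(251,166),(205,173)],[(289,99),(337,97),(339,146),(291,148)],[(386,106),(435,106),(434,154),(386,153)]]:
    w=np.array([fonz(d,*p,.044)[:2] for p in q]);print(w.mean(0).round(4),[round(1e3*np.linalg.norm(w[i]-w[i-1]),1) for i in range(4)],[round(np.arctan2(*(w[i]-w[j])[::-1]),3) for i,j in((0,1),(3,2))])
E
```

```text
[ 13. 139. 148.]
[ 13. 139. 148.]
[ 13. 140. 147.]
[ 13. 134.  74.]
[ 15. 115. 175.]
[ 15. 115. 182.]
[ 0.6164 -0.3295] [np.float64(43.4), np.float64(46.3), np.float64(41.9), np.float64(44.3)] [np.float64(0.183), np.float64(0.215)]
[ 0.5375 -0.357 ] [np.float64(43.8), np.float64(41.9), np.float64(43.8), np.float64(42.6)] [np.float64(0.135), np.float64(0.137)]
[ 0.4508 -0.3608] [np.float64(42.4), np.float64(45.5), np.float64(44.3), np.float64(45.3)] [np.float64(0.152), np.float64(0.111)]
```

```bash
sed -i 's/(8,125,70),(17,255,135)/(8,126,105),(18,255,175)/' h.py; python3 - <<'E'
from h import *
d=dict(np.load('pics/w2.npz'))
for b in blocks(d,fonz,.044,(180,460,60,215)): print(b)
plan([(.6163,-.330,.11,3.33-2*np.pi),(.6163,-.330,.046,3.33-2*np.pi),(.6163,-.330,.15,3.33-2*np.pi),(*stn(-25,-167),.12,np.pi+TH-2*np.pi),(*stn(-25,-167),.056,np.pi+TH-2*np.pi)])
E
```

```text
(array([ 0.6182, -0.3291]), np.float64(0.213), [np.float64(45.0), np.float64(42.9), np.float64(44.0), np.float64(43.7)], array([223., 147.], dtype=float32))
(array([ 0.4501, -0.3607]), np.float64(0.12), [np.float64(43.5), np.float64(43.3), np.float64(42.8), np.float64(44.2)], array([411., 130.], dtype=float32))
(array([ 0.538, -0.357]), np.float64(0.093), [np.float64(43.8), np.float64(42.8), np.float64(43.7), np.float64(43.4)], array([314., 122.], dtype=float32))
[np.float64(58.5), np.float64(-83.5), np.float64(140.4)] -0.09 len 174
[np.float64(0.0), np.float64(0.0), np.float64(64.0)] -0.0 len 64
[np.float64(0.0), np.float64(0.0), np.float64(-104.0)] -0.0 len 104
[np.float64(-340.9), np.float64(-22.0), np.float64(30.0)] 0.23 len 343
[np.float64(0.0), np.float64(0.0), np.float64(64.0)] -0.0 len 64
```

>>> step_arm(targets=[[[58,-84,140],-0.1,62],[[58,-84,140],-0.1,62],[[58,-84,140],-0.1,62],[[58,-84,140],-0.1,62],[[58,-84,140],-0.1,62],[[58,-84,140],-0.1,62]])

```text
time_s: 8.3
eef_pos: [0.6174, -0.3282, 0.2613]
eef_rot: [0.001, 0.774, -0.633, -0.003]
ft_force: [0.1, 0.4, -0.1]
finger_gap: 0.0619
finger_force: 0.0
```

>>> step_arm(targets=[[[0,0,32],0,62],[[0,0,64],0,62],[[0,0,64],0,62],[[0,0,64],0,30],[[0,0,64],0,30],[[0,0,64],0,30],[[0,0,64],0,30]])

```text
time_s: 8.88
eef_pos: [0.618, -0.3294, 0.2047]
eef_rot: [-0.001, 0.774, -0.633, 0.002]
ft_force: [-0.5, 0.9, 7.2]
finger_gap: 0.0428
finger_force: 62.4
```

>>> step_arm(targets=[[[0,0,-35],0,30],[[0,0,-70],0,30],[[0,0,-105],0,30],[[-40,-3,-100],0.03,30],[[-80,-5,-95],0.06,30],[[-120,-8,-95],0.09,30],[[-120,-8,-95],0.09,30]])

```text
time_s: 9.47
eef_pos: [0.6004, -0.2052, 0.2984]
eef_rot: [-0.001, 0.745, -0.667, 0.0]
ft_force: [-0.8, -1.0, -0.5]
finger_gap: 0.0421
finger_force: 66.5
```

```bash
python3 - <<'E'
from h import *
show()
y=TH-np.pi
plan([(*stn(-25,-167),.13,y),(*stn(-25,-167),.056,y)])
E
```

```text
t 9.47 grasp [ 0.6004 -0.2052  0.2984] stn [  10.3 -379.9] zg 0.1434 yaw -3.032 q [-0.02  0.38 -0.22 -0.   -0.97  0.13] F [-0.8 -1.  -0.5] gap 0.0421
[np.float64(-215.8), np.float64(2.7), np.float64(13.4)] 0.152 len 216
[np.float64(0.0), np.float64(0.0), np.float64(74.0)] -0.0 len 74
```

>>> step_arm(targets=[[[-36,0.5,2],0.03,30],[[-72,1,4],0.05,30],[[-108,1.5,6],0.08,30],[[-144,2,8],0.11,30],[[-180,2.5,10],0.13,30],[[-216,3,13],0.15,30],[[-216,3,13],0.15,30],[[-216,3,13],0.15,30]])

```text
time_s: 10.13
eef_pos: [0.5748, 0.0061, 0.285]
eef_rot: [0.001, -0.694, 0.72, -0.0]
ft_force: [0.3, -1.2, -0.7]
finger_gap: 0.0421
finger_force: 66.6
```

>>> step_arm(targets=[[[0,0,25],0,30],[[0,0,50],0,30],[[0,0,65],0,30],[[0,0,65],0,30]])

```text
time_s: 10.47
eef_pos: [0.5737, 0.0029, 0.2163]
eef_rot: [-0.002, -0.692, 0.722, 0.001]
ft_force: [-1.2, -0.6, -0.5]
finger_gap: 0.0422
finger_force: 66.6
```

```bash
python3 - <<'E'
from h import *
show()
y=TH-np.pi
plan([(*stn(-25,-167),.0585,y)])
E
```

```text
t 10.47 grasp [0.5737 0.0029 0.2163] stn [ -25.1 -173.1] zg 0.0613 yaw 3.099 q [ 0.35  0.39 -0.44 -0.   -0.75 -0.39] F [-1.2 -0.6 -0.5] gap 0.0422
[np.float64(-6.1), np.float64(-0.0), np.float64(2.8)] 6.283 len 7
```

>>> step_arm(targets=[[[-3,0,2],0,30],[[-3,-1,2],0,30],[[-3,-2,2],0,30],[[-3,-2,2],0,30]])

```text
time_s: 10.8
eef_pos: [0.577, 0.0069, 0.2178]
eef_rot: [0.0, -0.692, 0.722, -0.0]
ft_force: [-2.1, -0.0, 1.0]
finger_gap: 0.0421
finger_force: 66.8
```

>>> step_arm(targets=[[[0,-0.5,0],0,30],[[0,-1,0],0,30],[[0,-1,0],0,30]])

```text
time_s: 11.05
eef_pos: [0.5773, 0.0069, 0.217]
eef_rot: [-0.0, -0.692, 0.722, 0.0]
ft_force: [-5.4, 1.2, 1.4]
finger_gap: 0.0421
finger_force: 66.9
```

>>> step_arm(targets=[[[0,-0.5,0],0,30],[[0,-1,0],0,30],[[0,-1,0],0,30]])

```text
time_s: 11.3
eef_pos: [0.5777, 0.0068, 0.2167]
eef_rot: [-0.001, -0.692, 0.722, 0.001]
ft_force: [-8.4, 2.0, 2.9]
finger_gap: 0.0422
finger_force: 67.1
```

```bash
python3 - <<'E'
from h import *
show()
E
```

```text
t 11.3 grasp [0.5777 0.0068 0.2167] stn [ -21.2 -169. ] zg 0.0617 yaw 3.1 q [ 0.35  0.39 -0.43 -0.   -0.76 -0.39] F [-8.4  2.   2.9] gap 0.0422
```

>>> step_arm(targets=[[[0,0,1],0,30],[[0,0,2],0,30],[[0,0,2],0,30],[[0,0,2],0,30]])

```text
time_s: 11.63
eef_pos: [0.5777, 0.0067, 0.2145]
eef_rot: [-0.001, -0.692, 0.722, 0.001]
ft_force: [-5.9, 1.6, 1.3]
finger_gap: 0.0425
finger_force: 66.9
```

>>> step_arm(targets=[[[0,0,1],0,30],[[0,0,2],0,30],[[0,0,2],0,30]])

```text
time_s: 11.88
eef_pos: [0.5777, 0.0067, 0.2126]
eef_rot: [-0.001, -0.692, 0.722, 0.001]
ft_force: [-6.7, -0.2, 2.0]
finger_gap: 0.0421
finger_force: 66.9
```

>>> step_arm(targets=[[[0,0,0.7],0,30],[[0,0,0.7],0,58],[[0,0,0.7],0,58],[[0,0,0.7],0,58],[[0,0,-40],0,58],[[0,0,-80],0,58],[[0,0,-80],0,58]])

```text
time_s: 12.47
eef_pos: [0.582, 0.0075, 0.3007]
eef_rot: [0.005, -0.693, 0.721, -0.004]
ft_force: [1.6, 0.9, 1.2]
finger_gap: 0.0579
finger_force: 0.0
```

```bash
python3 - <<'E'
from h import *
show()
y=3.25
plan([(.561,-.175,.14,3.17),(.5377,-.357,.10,y),(.5377,-.357,.046,y)])
E
```

```text
t 12.47 grasp [0.582  0.0075 0.3007] stn [ -17.  -168.1] zg 0.1457 yaw 3.103 q [ 0.35  0.29 -0.34  0.   -0.92 -0.39] F [1.6 0.9 1.2] gap 0.0579
[np.float64(183.2), np.float64(13.8), np.float64(5.7)] -0.067 len 184
[np.float64(181.3), np.float64(28.5), np.float64(40.0)] -0.08 len 188
[np.float64(0.0), np.float64(0.0), np.float64(54.0)] -0.0 len 54
```

>>> step_arm(targets=[[[183,14,6],-0.07,62],[[183,14,6],-0.07,62],[[183,14,6],-0.07,62],[[183,14,6],-0.07,62],[[183,14,6],-0.07,62],[[183,14,6],-0.07,62]])

```text
time_s: 12.97
eef_pos: [0.557, -0.1787, 0.2868]
eef_rot: [-0.0, 0.716, -0.698, 0.0]
ft_force: [0.4, 1.1, 0.1]
finger_gap: 0.062
finger_force: 0.0
```

>>> step_arm(targets=[[[181,28,40],-0.08,62],[[181,28,40],-0.08,62],[[181,28,40],-0.08,62],[[181,28,40],-0.08,62],[[181,28,40],-0.08,62],[[181,28,40],-0.08,62],[[181,28,40],-0.08,62]])

```text
time_s: 13.55
eef_pos: [0.5346, -0.3581, 0.2462]
eef_rot: [0.0, 0.744, -0.668, -0.0]
ft_force: [-0.2, 0.3, 0.7]
finger_gap: 0.0622
finger_force: 0.0
```

```bash
python3 - <<'E'
from h import *
show()
d=snap('wrist','w3')
for b in blocks(d,fonz,.044,(80,560,0,300)): print(b)
plan([(.5377,-.357,.046,3.25)])
E
```

```text
t 13.55 grasp [ 0.5346 -0.3581  0.2462] stn [ -48.9 -535.4] zg 0.0912 yaw -3.035 q [-0.29  0.44 -0.25  0.   -0.88  0.39] F [-0.2  0.3  0.7] gap 0.0622
(array([ 0.4508, -0.3684]), np.float64(0.095), [np.float64(28.5), np.float64(44.4), np.float64(31.0), np.float64(47.5)], array([472., 274.], dtype=float32))
(array([ 0.5392, -0.3629]), np.float64(0.055), [np.float64(45.0), np.float64(32.8), np.float64(42.2), np.float64(32.7)], array([309., 270.], dtype=float32))
[np.float64(0.1), np.float64(-2.7), np.float64(45.6)] -6.283 len 46
```

>>> step_arm(targets=[[[0,-3,25],0,62],[[0,-3,46],0,62],[[0,-3,46],0,62],[[0,-3,46],0,30],[[0,-3,46],0,30],[[0,-3,46],0,30],[[0,-3,46],0,30]])

```text
time_s: 14.18
eef_pos: [0.5383, -0.3565, 0.2022]
eef_rot: [-0.0, 0.745, -0.667, 0.001]
ft_force: [0.6, -0.1, -1.9]
finger_gap: 0.0425
finger_force: 60.6
```

>>> step_arm(targets=[[[0,0,-35],0,30],[[0,0,-70],0,30],[[0,0,-95],0,30],[[0,0,-95],0,30]])

```text
time_s: 14.52
eef_pos: [0.5394, -0.3575, 0.3031]
eef_rot: [-0.002, 0.745, -0.667, 0.005]
ft_force: [1.0, -0.0, -0.2]
finger_gap: 0.0425
finger_force: 61.2
```

```bash
python3 - <<'E'
from h import *
show()
y=TH-np.pi
plan([(*stn(-24,-330),.145,y),(*stn(-24,-218),.13,y),(*stn(-24,-218),.061,y)])
E
```

```text
t 14.52 grasp [ 0.5394 -0.3575  0.3031] stn [ -44.2 -534.6] zg 0.1481 yaw -3.031 q [-0.28  0.39 -0.19  0.   -0.98  0.39] F [ 1.  -0.  -0.2] gap 0.0425
[np.float64(-199.2), np.float64(-51.0), np.float64(3.1)] 0.152 len 206
[np.float64(-112.0), np.float64(-0.0), np.float64(15.0)] -0.0 len 113
[np.float64(0.0), np.float64(0.0), np.float64(69.0)] -0.0 len 69
```

>>> step_arm(targets=[[[-40,-10,0],0.03,30],[[-80,-20,1],0.06,30],[[-120,-31,2],0.09,30],[[-160,-41,3],0.12,30],[[-200,-51,3],0.15,30],[[-200,-51,3],0.15,30],[[-200,-51,3],0.15,30]])

```text
time_s: 15.1
eef_pos: [0.5671, -0.1499, 0.2935]
eef_rot: [0.001, -0.694, 0.72, -0.0]
ft_force: [0.3, -0.3, -0.2]
finger_gap: 0.0426
finger_force: 61.2
```

>>> step_arm(targets=[[[-40,0,5],0,30],[[-75,0,10],0,30],[[-112,0,15],0,30],[[-112,0,15],0,30],[[-112,0,40],0,30],[[-112,0,65],0,30],[[-112,0,80],0,30],[[-112,0,80],0,30]])

```text
time_s: 15.77
eef_pos: [0.5708, -0.0414, 0.2106]
eef_rot: [-0.001, -0.692, 0.722, 0.001]
ft_force: [-0.2, -0.4, -0.3]
finger_gap: 0.0425
finger_force: 62.5
```

```bash
python3 - <<'E'
from h import *
show()
y=TH+np.pi
plan([(*stn(-21.5,-217),.056,y)])
E
```

```text
t 15.77 grasp [ 0.5708 -0.0414  0.2106] stn [ -26.1 -217.5] zg 0.0556 yaw 3.1 q [ 0.27  0.39 -0.45  0.   -0.74 -0.31] F [-0.2 -0.4 -0.3] gap 0.0425
[np.float64(-0.5), np.float64(-4.6), np.float64(-0.4)] 0.0 len 5
```

Now slide it 6 mm to the fence, then release.

>>> step_arm(targets=[[[0,-1.5,0],0,30],[[0,-3,0],0,30],[[0,-4.5,0],0,30],[[0,-6,0],0,30],[[0,-6,0],0,30],[[0,-6,0],0,30]])

```text
time_s: 16.27
eef_pos: [0.5757, -0.0412, 0.2128]
eef_rot: [-0.001, -0.692, 0.722, 0.001]
ft_force: [-6.3, 0.4, 2.5]
finger_gap: 0.0425
finger_force: 62.7
```

>>> step_arm(targets=[[[0,0,0.7],0,30],[[0,0,0.7],0,58],[[0,0,0.7],0,58],[[0,0,0.7],0,58],[[0,0,-40],0,58],[[0,0,-80],0,58],[[0,0,-80],0,58]])

```text
time_s: 16.85
eef_pos: [0.5802, -0.0404, 0.3009]
eef_rot: [0.005, -0.693, 0.721, -0.004]
ft_force: [1.6, 0.7, 1.5]
finger_gap: 0.0582
finger_force: 0.0
```

```bash
python3 - <<'E'
from h import *
show()
y=3.25
plan([(.51,-.18,.14,3.17),(.4505,-.3608,.10,3.26),(.4505,-.3608,.046,3.26)])
E
```

```text
t 16.85 grasp [ 0.5802 -0.0404  0.3009] stn [ -16.7 -216.1] zg 0.1459 yaw 3.103 q [ 0.27  0.29 -0.34  0.   -0.92 -0.31] F [1.6 0.7 1.5] gap 0.0582
[np.float64(142.2), np.float64(64.7), np.float64(5.9)] -0.067 len 156
[np.float64(179.0), np.float64(64.6), np.float64(40.0)] -0.09 len 194
[np.float64(0.0), np.float64(0.0), np.float64(54.0)] -0.0 len 54
```

>>> step_arm(targets=[[[142,68,6],-0.07,62],[[142,68,6],-0.07,62],[[142,68,6],-0.07,62],[[142,68,6],-0.07,62],[[142,68,6],-0.07,62],[[142,68,6],-0.07,62]])

```text
time_s: 17.35
eef_pos: [0.503, -0.1812, 0.2873]
eef_rot: [-0.0, 0.716, -0.698, 0.001]
ft_force: [0.4, 0.6, -0.0]
finger_gap: 0.062
finger_force: 0.0
```

>>> step_arm(targets=[[[179,64,40],-0.09,62],[[179,64,40],-0.09,62],[[179,64,40],-0.09,62],[[179,64,40],-0.09,62],[[179,64,40],-0.09,62],[[179,64,40],-0.09,62],[[179,64,40],-0.09,62]])

```text
time_s: 17.93
eef_pos: [0.445, -0.3614, 0.2463]
eef_rot: [0.0, 0.747, -0.665, -0.0]
ft_force: [0.2, 0.5, -0.2]
finger_gap: 0.0622
finger_force: 0.0
```

```bash
python3 - <<'E'
from h import *
show()
d=snap('wrist','w4')
for b in blocks(d,fonz,.044,(80,560,0,330)): print(b)
plan([(.4505,-.3608,.046,3.26-2*np.pi)])
E
```

```text
t 17.93 grasp [ 0.445  -0.3614  0.2463] stn [-138.4 -542.5] zg 0.0913 yaw -3.025 q [-0.34  0.35 -0.41  0.   -0.81  0.46] F [ 0.2  0.5 -0.2] gap 0.0622
(array([ 0.4503, -0.3611]), np.float64(0.118), [np.float64(43.9), np.float64(42.7), np.float64(43.6), np.float64(46.7)], array([306., 278.], dtype=float32))
[np.float64(0.8), np.float64(-5.1), np.float64(45.6)] 0.0 len 46
```

>>> step_arm(targets=[[[0,-5,20],0,62],[[0.5,-5,46],0,62],[[0.5,-5,46],0,62],[[0.5,-5,46],0,30],[[0.5,-5,46],0,30],[[0.5,-5,46],0,30],[[0.5,-5,46],0,30]])

```text
time_s: 18.57
eef_pos: [0.4504, -0.3603, 0.2022]
eef_rot: [-0.0, 0.748, -0.664, 0.001]
ft_force: [-1.0, 0.6, -0.7]
finger_gap: 0.0423
finger_force: 60.8
```

>>> step_arm(targets=[[[0,0,-35],0,30],[[0,0,-70],0,30],[[0,0,-95],0,30],[[0,0,-95],0,30]])

```text
time_s: 18.9
eef_pos: [0.4514, -0.3613, 0.3025]
eef_rot: [-0.001, 0.748, -0.663, 0.005]
ft_force: [2.0, -0.1, -0.4]
finger_gap: 0.0427
finger_force: 61.5
```

```bash
python3 - <<'E'
from h import *
show()
y=TH-np.pi
plan([(*stn(-24,-360),.145,y),(*stn(-26,-266),.13,y),(*stn(-26,-266),.061,y)])
E
```

```text
t 18.9 grasp [ 0.4514 -0.3613  0.3025] stn [-132.  -542.1] zg 0.1475 yaw -3.021 q [-0.34  0.28 -0.35  0.   -0.93  0.46] F [ 2.  -0.1 -0.4] gap 0.0427
[np.float64(-162.3), np.float64(-136.0), np.float64(2.5)] 0.162 len 212
[np.float64(-94.0), np.float64(2.0), np.float64(15.0)] -0.0 len 95
[np.float64(0.0), np.float64(0.0), np.float64(69.0)] -0.0 len 69
```

>>> step_arm(targets=[[[-30,-25,0],0.03,30],[[-60,-50,1],0.06,30],[[-90,-75,2],0.09,30],[[-120,-100,3],0.12,30],[[-150,-125,3],0.15,30],[[-162,-136,3],0.16,30],[[-162,-136,3],0.16,30],[[-162,-136,3],0.16,30]])

```text
time_s: 19.57
eef_pos: [0.566, -0.1823, 0.2931]
eef_rot: [0.0, -0.693, 0.721, -0.0]
ft_force: [-0.5, -1.2, 0.4]
finger_gap: 0.0426
finger_force: 61.4
```

>>> step_arm(targets=[[[-33,0,5],0,30],[[-66,0,10],0,30],[[-94,2,15],0,30],[[-94,2,15],0,30],[[-94,2,40],0,30],[[-94,2,65],0,30],[[-94,2,80],0,30],[[-94,2,80],0,30]])

```text
time_s: 20.23
eef_pos: [0.5661, -0.0905, 0.2105]
eef_rot: [-0.001, -0.692, 0.722, 0.001]
ft_force: [-0.2, 0.1, -0.7]
finger_gap: 0.0424
finger_force: 63.2
```

```bash
python3 - <<'E'
from h import *
show()
y=TH+np.pi
plan([(*stn(-21.5,-265),.056,y)])
E
```

```text
t 20.23 grasp [ 0.5661 -0.0905  0.2105] stn [ -28.7 -266.8] zg 0.0555 yaw 3.099 q [ 0.18  0.39 -0.44 -0.   -0.74 -0.22] F [-0.2  0.1 -0.7] gap 0.0424
[np.float64(-1.8), np.float64(-7.2), np.float64(-0.5)] -0.0 len 7
```

>>> step_arm(targets=[[[0,-2,0],0,30],[[0,-4,0],0,30],[[0,-6,0],0,30],[[0,-8.5,0],0,30],[[0,-8.5,0],0,30],[[0,-8.5,0],0,30]])

```text
time_s: 20.73
eef_pos: [0.5737, -0.0903, 0.2128]
eef_rot: [-0.002, -0.692, 0.722, 0.002]
ft_force: [-7.6, 0.9, 2.6]
finger_gap: 0.0426
finger_force: 63.6
```

>>> step_arm(targets=[[[0,0,0.7],0,30],[[0,0,0.7],0,58],[[0,0,0.7],0,58],[[0,0,0.7],0,58],[[0,0,-40],0,58],[[0,0,-80],0,58],[[-40,20,-120],0,58],[[-80,40,-160],0,58]])

```text
time_s: 21.4
eef_pos: [0.5508, -0.0334, 0.3507]
eef_rot: [0.001, -0.692, 0.722, -0.001]
ft_force: [1.4, 1.2, 0.5]
finger_gap: 0.058
finger_force: 0.0
```

>>> step_arm(targets=[[[0,40,-40],0,50],[[0,40,-40],0,50]])

```text
time_s: 21.57
eef_pos: [0.5092, -0.0305, 0.3932]
eef_rot: [0.003, -0.693, 0.721, -0.002]
ft_force: [0.5, 0.3, 0.3]
finger_gap: 0.0502
finger_force: 0.0
```

```bash
python3 - <<'E'
from h import *
show()
d=snap('wrist','w5')
for b in blocks(d,fonz,.052,(0,640,0,480)): print(unst(b[0]).round(1),b[1]-TH,b[2],b[3])
E
```

```text
t 21.57 grasp [ 0.5092 -0.0305  0.3932] stn [ -88.1 -209.2] zg 0.2382 yaw 3.103 q [ 0.33  0.09 -0.37  0.   -1.11 -0.37] F [0.5 0.3 0.3] gap 0.0502
[ -23.5 -171. ] 0.0040000000000000036 [np.float64(41.3), np.float64(40.1), np.float64(40.5), np.float64(41.9)] [249. 251.]
[ -24.2 -217.6] -0.015 [np.float64(43.4), np.float64(40.4), np.float64(42.6), np.float64(41.8)] [247. 201.]
[ -24.3 -267. ] -0.037 [np.float64(42.2), np.float64(39.4), np.float64(41.5), np.float64(40.3)] [245. 144.]
```

View pics/w5.png

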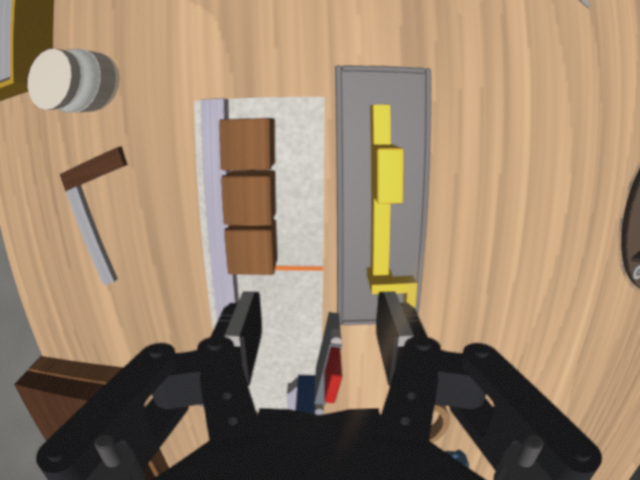

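All three blocks stand against the fence, at (245,144), (247,201) and (249,251), ahead of the orange line at row 268. The stick lies in the tray with its grip at (390,175). Next I measure the stick.

```bash
python3 - <<'E'
from h import *
d=dict(np.load('pics/w5.npz'))
hsv=cv2.cvtColor(d['pixels'],cv2.COLOR_RGB2HSV)
m=cv2.inRange(hsv,(20,150,120),(35,255,255));
w=[fonz(d,*p,.070)[:2] for p in [(377.5,148),(402.5,148),(403.5,202),(378,202)]]
print(np.round(w,4).tolist(),np.mean(w,0).round(4))
for i in range(4): print(round(1e3*np.linalg.norm(w[i]-w[i-1]),1))
# bar edges at z=.028, left/right at two rows (right edge, left edge)
for r in (112,135,215,265):
    u=np.nonzero(m[r,350:430])[0]+350; a,b=fonz(d,u.min(),r,.028)[:2],fonz(d,u.max()+1,r,.028)[:2]
    print(r,u.min(),u.max(),((a+b)/2).round(4),round(1e3*np.linalg.norm(a-b),1))
P,ps,s=pose()
for q in [(337,66),(430,68),(424,322),(341,324)]: print('tray',fonz(d,*q,.01)[:2].round(4))
E
```

```text
[[0.4619, -0.085], [0.4416, -0.0848], [0.4404, -0.0404], [0.4617, -0.041]] [ 0.4514 -0.0628]
44.0
20.2
44.4
21.3
112 372 389 [ 0.4518 -0.1139] 16.3
135 372 389 [ 0.4522 -0.0931] 16.4
215 373 389 [ 0.4519 -0.0182] 16.3
265 372 387 [0.4526 0.0327] 16.0
tray [ 0.4888 -0.1586]
tray [ 0.4    -0.1578]
tray [0.3964 0.1139]
tray [0.4913 0.1102]
```

```bash
python3 - <<'E'
from h import *
plan([(.4520,-.0628,.12,3.137),(.4520,-.0628,.0545,3.137)])
E
```

```text
[np.float64(34.0), np.float64(55.3), np.float64(119.1)] -0.035 len 136
[np.float64(0.0), np.float64(0.0), np.float64(65.5)] -0.0 len 66
```

>>> step_arm(targets=[[[34,55,60],-0.035,50],[[34,55,119],-0.035,50],[[34,55,119],-0.035,50],[[34,55,119],-0.035,50],[[34,55,119],-0.035,50]])

```text
time_s: 22.03
eef_pos: [0.452, -0.0641, 0.2665]
eef_rot: [-0.002, -0.705, 0.71, 0.002]
ft_force: [-1.2, 0.4, 0.1]
finger_gap: 0.0498
finger_force: 0.0
```

```bash
python3 - <<'E'
from h import *
show();plan([(.4520,-.0628,.0545,3.137)])
E
```

```text
t 22.03 grasp [ 0.452  -0.0641  0.2665] stn [-143.8 -245.1] zg 0.1115 yaw 3.134 q [ 0.29  0.15 -0.64 -0.   -0.79 -0.3 ] F [-1.2  0.4  0.1] gap 0.0498
[np.float64(-1.3), np.float64(0.0), np.float64(57.0)] -0.003 len 57
```

>>> step_arm(targets=[[[-1,0,30],0,50],[[-1,0,58],0,50],[[-1,0,58],0,50],[[-1,0,58],0,50]])

```text
time_s: 22.37
eef_pos: [0.455, -0.062, 0.2116]
eef_rot: [-0.001, -0.705, 0.709, 0.0]
ft_force: [0.0, 0.5, 0.5]
finger_gap: 0.05
finger_force: 0.0
```

```bash
python3 - <<'E'
from h import *
show();plan([(.4520,-.0628,.0545,3.137)])
E
```

```text
t 22.37 grasp [ 0.455  -0.062   0.2116] stn [-140.9 -242.9] zg 0.0566 yaw 3.136 q [ 0.3   0.24 -0.7   0.   -0.64 -0.3 ] F [0.  0.5 0.5] gap 0.05
[np.float64(0.8), np.float64(3.0), np.float64(2.1)] -0.001 len 4
```

>>> step_arm(targets=[[[0,3,2],0,50],[[0,3,2],0,50],[[0,3,2],0,5],[[0,3,2],0,5],[[0,3,2],0,5],[[0,3,2],0,5],[[0,3,2],0,5]])

```text
time_s: 22.95
eef_pos: [0.4516, -0.062, 0.2104]
eef_rot: [0.001, -0.705, 0.709, -0.001]
ft_force: [-0.9, 0.3, 8.0]
finger_gap: 0.0211
finger_force: 58.4
```

```bash
python3 - <<'E'
from h import *
show()
y=TH+np.pi
plan([(.4520,-.13,.14,3.137),(*stn(-24,-440),.14,y),(*stn(-24,-440),.0625,y)])
E
```

```text
t 22.95 grasp [ 0.4516 -0.062   0.2104] stn [-144.4 -243.1] zg 0.0554 yaw 3.136 q [ 0.3   0.23 -0.71  0.   -0.63 -0.3 ] F [-0.9  0.3  8. ] gap 0.0211
[np.float64(68.0), np.float64(-0.8), np.float64(-84.6)] -0.001 len 109
[np.float64(133.3), np.float64(-112.2), np.float64(-0.0)] 0.037 len 174
[np.float64(0.0), np.float64(0.0), np.float64(77.5)] -0.0 len 78
```

>>> step_arm(targets=[[[0,0,-25],0,5],[[0,0,-50],0,5],[[0,0,-85],0,5],[[34,0,-85],0,5],[[68,0,-85],0,5],[[68,0,-85],0,5],[[68,0,-85],0,5]])

```text
time_s: 23.53
eef_pos: [0.4502, -0.1315, 0.2946]
eef_rot: [0.0, -0.704, 0.71, -0.0]
ft_force: [0.1, 0.7, -1.0]
finger_gap: 0.0211
finger_force: 59.3
```

>>> step_arm(targets=[[[22,-19,0],0,5],[[45,-37,0],0.01,5],[[67,-56,0],0.02,5],[[90,-75,0],0.03,5],[[120,-100,0],0.037,5],[[140,-112,0],0.037,5],[[140,-112,0],0.037,5],[[140,-112,0],0.037,5]])

```text
time_s: 24.2
eef_pos: [0.5622, -0.2711, 0.2931]
eef_rot: [-0.0, -0.691, 0.723, 0.001]
ft_force: [-0.4, 1.3, -2.5]
finger_gap: 0.0213
finger_force: 59.2
```

```bash
python3 - <<'E'
from h import *
show()
y=TH+np.pi
plan([(*stn(-25,-450),.0635,y)])
d=snap('wrist','w6')
E
```

```text
t 24.2 grasp [ 0.5622 -0.2711  0.2931] stn [ -25.  -447.4] zg 0.1381 yaw 3.097 q [-0.14  0.37 -0.25 -0.   -0.96  0.09] F [-0.4  1.3 -2.5] gap 0.0213
[np.float64(2.6), np.float64(-0.0), np.float64(74.6)] -0.002 len 75
```

View pics/w6.png

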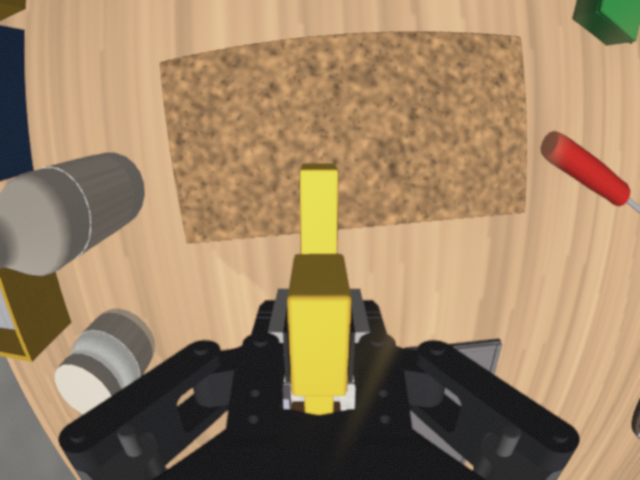

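The stick is held straight and centred in the fingers at (320,330). Lowering it behind the blocks.

>>> step_arm(targets=[[[3,0,25],0,5],[[3,0,50],0,5],[[3,0,68],0,5],[[3,0,72],0,5],[[3,0,72],0,5],[[3,0,72],0,5]])

```text
time_s: 24.75
eef_pos: [0.562, -0.2732, 0.2233]
eef_rot: [0.0, -0.692, 0.722, -0.0]
ft_force: [1.2, -0.3, -0.7]
finger_gap: 0.0213
finger_force: 59.2
```

```bash
python3 - <<'E'
from h import *
show()
y=TH+np.pi
plan([(*stn(-25,-450),.0635,y)])
d=snap('side','s1'); im=cv2.imread('pics/s1.png')
p=proj(d,[*stn(-22,-300),.03]); u,v=p.astype(int); print(p)
cv2.imwrite('pics/s1c.png',cv2.resize(im[max(0,v-75):v+75,max(0,u-100):u+100],None,fx=4,fy=4,interpolation=cv2.INTER_CUBIC))
E
```

```text
t 24.75 grasp [ 0.562  -0.2732  0.2233] stn [ -25.1 -449.5] zg 0.0683 yaw 3.1 q [-0.14  0.44 -0.32  0.   -0.81  0.1 ] F [ 1.2 -0.3 -0.7] gap 0.0213
[np.float64(0.5), np.float64(-0.1), np.float64(4.8)] 0.0 len 5
[337.13549434 267.53154052]
```

View pics/s1c.png

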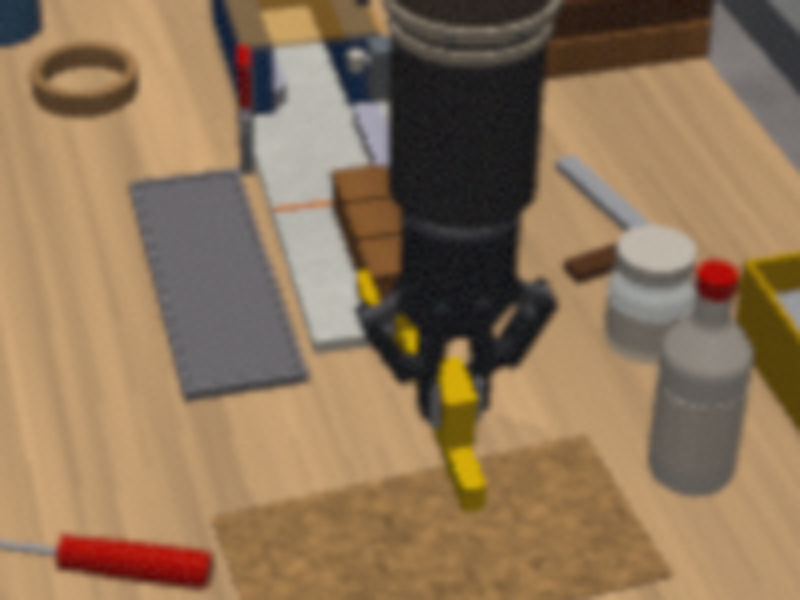

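>>> step_arm(targets=[[[0,0,4],0,5],[[-8,0,4.5],0,5],[[-16,0,4.5],0,5],[[-24,0,4.5],0,5],[[-32,0,4.5],0,5],[[-38,-1,4.5],0,5],[[-38,-3,4.5],0,5],[[-38,-3,4.5],0,5]])

```text
time_s: 25.47
eef_pos: [0.5669, -0.2355, 0.218]
eef_rot: [0.0, -0.692, 0.722, -0.0]
ft_force: [-0.4, -1.0, -0.4]
finger_gap: 0.021
finger_force: 59.2
```

```bash
python3 - <<'E'
from h import *
show()
plan([(*stn(-21.5,-380),.0635,TH+np.pi)])
E
```

```text
t 25.47 grasp [ 0.5669 -0.2355  0.218 ] stn [ -21.8 -411.5] zg 0.063 yaw 3.1 q [-0.08  0.44 -0.35  0.   -0.79  0.03] F [-0.4 -1.  -0.4] gap 0.021
[np.float64(-31.5), np.float64(-0.3), np.float64(-0.5)] 0.0 len 32
```

>>> step_arm(targets=[[[-7,0,0],0,5],[[-14,0,0],0,5],[[-21,0,0],0,5],[[-28,0,0],0,5],[[-35,0,0],0,5],[[-42,0,0],0,5],[[-49,0,0],0,5],[[-56,0,0],0,5]])

```text
time_s: 26.13
eef_pos: [0.5687, -0.1793, 0.2177]
eef_rot: [-0.0, -0.692, 0.722, 0.0]
ft_force: [-0.4, -1.1, -1.7]
finger_gap: 0.021
finger_force: 59.3
```

>>> step_arm(targets=[[[-7,0,0],0,5],[[-14,0,0],0,5],[[-21,0,0],0,5],[[-28,0,0],0,5],[[-35,0,0],0,5],[[-42,0,0],0,5],[[-49,0,0],0,5],[[-56,0,0],0,5]])

```text
time_s: 26.8
eef_pos: [0.5711, -0.1234, 0.2178]
eef_rot: [-0.0, -0.692, 0.722, 0.0]
ft_force: [-0.1, -1.4, -1.3]
finger_gap: 0.0212
finger_force: 59.3
```

```bash
python3 - <<'E'
from h import *
show()
d=snap('side','s2'); t=snap('top','t2')
im=cv2.imread('pics/s2.png'); u,v=proj(d,[*stn(-22,-130),.03]).astype(int)
a=cv2.resize(im[v-50:v+50,u-65:u+65],(520,400),interpolation=cv2.INTER_CUBIC)
im=cv2.imread('pics/t2.png'); b=cv2.resize(im[185:265,170:370],(800,320),interpolation=cv2.INTER_CUBIC)
c=np.zeros((560+160,800,3),np.uint8); 
c[:320]=b;c[320:,:520]=a
cv2.imwrite('pics/m2.png',c[:600] if 0 else cv2.resize(c,(666,600)))
E
```

```text
t 26.8 grasp [ 0.5711 -0.1234  0.2178] stn [ -22.3 -299.4] zg 0.0628 yaw 3.099 q [ 0.12  0.4  -0.41 -0.   -0.76 -0.16] F [-0.1 -1.4 -1.3] gap 0.0212
```

View pics/m2.png

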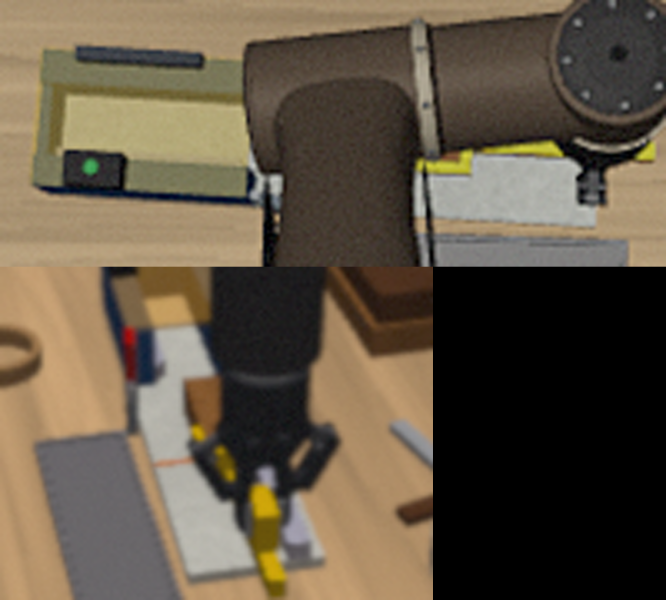

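The train is moving along the fence with the lip beside the last block, and the push force is only about 1.5 N. Continuing, with a small correction towards the fence.

>>> step_arm(targets=[[[-7,0,0],0,5],[[-14,-0.5,0],0,5],[[-21,-1,0],0,5],[[-28,-1,0],0,5],[[-35,-1,0],0,5],[[-42,-1,0],0,5],[[-49,-1,0],0,5],[[-56,-1,0],0,5]])

```text
time_s: 27.57
eef_pos: [0.5746, -0.0675, 0.2178]
eef_rot: [0.0, -0.692, 0.722, -0.0]
ft_force: [-0.6, -1.2, -1.6]
finger_gap: 0.0215
finger_force: 59.4
```

>>> step_arm(targets=[[[-5,0,0],0,5],[[-10,0,0],0,5],[[-15,0,0],0,5],[[-20,0,0],0,5],[[-25,0,0],0,5],[[-30,0,0],0,5]])

```text
time_s: 28.07
eef_pos: [0.5759, -0.0378, 0.2178]
eef_rot: [0.0, -0.692, 0.722, 0.0]
ft_force: [-0.3, -1.8, -0.8]
finger_gap: 0.0213
finger_force: 59.3
```

```bash
python3 - <<'E'
from h import *
show()
d=snap('side','s3'); t=snap('top','t3')
im=cv2.imread('pics/s3.png'); u,v=proj(d,[*stn(-22,-40),.03]).astype(int)
a=cv2.resize(im[v-40:v+50,u-60:u+60],(533,400),interpolation=cv2.INTER_CUBIC)
im=cv2.imread('pics/t3.png'); b=cv2.resize(im[185:265,170:370],(800,320),interpolation=cv2.INTER_CUBIC)
c=np.zeros((720,800,3),np.uint8); c[:320]=b;c[320:,:533]=a
cv2.imwrite('pics/m3.png',cv2.resize(c,(666,600)))
E
```

```text
t 28.07 grasp [ 0.5759 -0.0378  0.2178] stn [ -21.2 -213.7] zg 0.0628 yaw 3.098 q [ 0.27  0.39 -0.43 -0.   -0.75 -0.32] F [-0.3 -1.8 -0.8] gap 0.0213
```

View pics/m3.png

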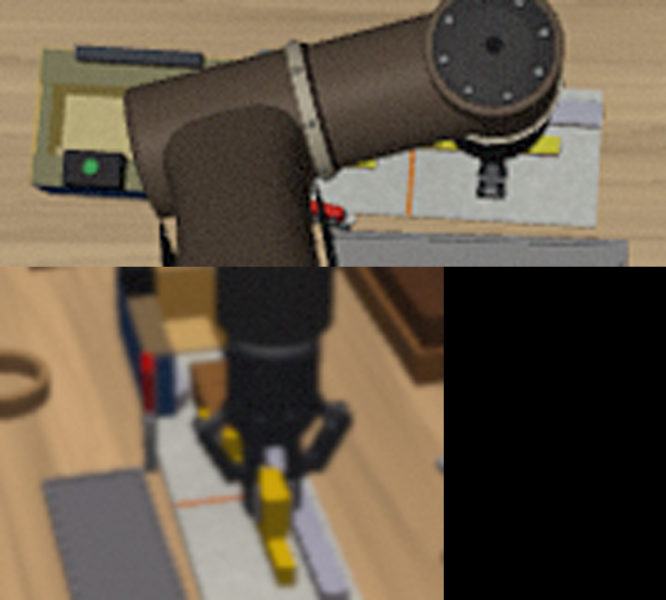

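The front block is past the lead-in with no rise in force. Now the last 112 mm.

>>> step_arm(targets=[[[-7,0,0],0,5],[[-14,0,0],0,5],[[-21,0,0],0,5],[[-28,0,0],0,5],[[-35,0,0],0,5],[[-42,0,0],0,5],[[-49,0,0],0,5],[[-56,0,0],0,5]])

```text
time_s: 28.83
eef_pos: [0.5782, 0.0185, 0.2177]
eef_rot: [-0.0, -0.692, 0.722, 0.0]
ft_force: [0.3, -0.8, -1.5]
finger_gap: 0.0214
finger_force: 59.3
```

```bash
python3 -c "
from h import *
show()
plan([(*stn(-21.2,-98),.063,TH+np.pi)])"
```

```text
t 28.83 grasp [0.5782 0.0185 0.2177] stn [ -21.2 -157.3] zg 0.0627 yaw 3.099 q [ 0.37  0.39 -0.43 -0.   -0.75 -0.41] F [ 0.3 -0.8 -1.5] gap 0.0214
[np.float64(-59.3), np.float64(0.1), np.float64(-0.3)] -0.001 len 59
```

>>> step_arm(targets=[[[-8,0,0],0,5],[[-16,0,0],0,5],[[-24,0,0],0,5],[[-32,0,0],0,5],[[-40,0,0],0,5],[[-48,0,0],0,5],[[-54,0,0],0,5],[[-59,0,0],0,5]])

```text
time_s: 29.5
eef_pos: [0.5808, 0.0775, 0.2177]
eef_rot: [-0.0, -0.692, 0.722, 0.0]
ft_force: [-0.0, -1.0, -0.7]
finger_gap: 0.0212
finger_force: 59.3
```

>>> step_arm(targets=[[[0,0,0],0,5],[[0,0,0],0,5],[[10,0.5,0],0,5],[[30,1,0],0,5],[[55,1,0],0,5],[[80,1,0],0,5],[[100,1,-2],0,5],[[120,1,-5],0,5]])

```text
time_s: 30.17
eef_pos: [0.574, -0.0452, 0.2226]
eef_rot: [-0.0, -0.691, 0.722, 0.0]
ft_force: [-0.0, 0.5, -1.4]
finger_gap: 0.0214
finger_force: 59.3
```

>>> step_arm(targets=[[[15,0,-20],0,5],[[25,0,-50],0,5],[[25,0,-90],0,5],[[25,0,-120],0,5],[[25,0,-120],0,5],[[25,0,-120],0,5]])

```text
time_s: 30.67
eef_pos: [0.5736, -0.069, 0.3449]
eef_rot: [0.002, -0.691, 0.722, -0.001]
ft_force: [0.3, 0.0, -2.8]
finger_gap: 0.0214
finger_force: 59.5
```

```bash
python3 - <<'E'
from h import *
show()
t=snap('top','t4');d=snap('side','s4')
im=cv2.imread('pics/t4.png'); b=cv2.resize(im[190:255,170:330],(800,325),interpolation=cv2.INTER_CUBIC)
im=cv2.imread('pics/s4.png'); u,v=proj(d,[*stn(-22,40),.03]).astype(int)
a=cv2.resize(im[v-35:v+35,u-80:u+80],(800,350),interpolation=cv2.INTER_CUBIC)
cv2.imwrite('pics/m4.png',cv2.resize(np.vstack([b,a]),(710,600)))
E
```

```text
t 30.67 grasp [ 0.5736 -0.069   0.3449] stn [ -22.1 -244.9] zg 0.1899 yaw 3.098 q [ 0.22  0.25 -0.29 -0.   -1.03 -0.26] F [ 0.3  0.  -2.8] gap 0.0214
```

View pics/m4.png

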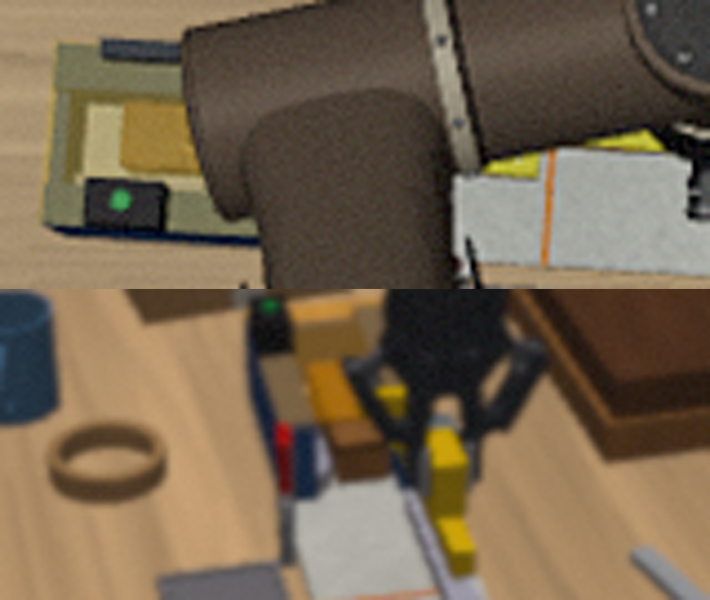

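All three blocks are in the box, with the rear one just inside the mouth at (360,440) in the lower panel. The stick now goes back to its original pose.

```bash
python3 - <<'E'
from h import *
plan([(.4525,-.066,.17,3.133),(.4525,-.064,.06,3.133)])
E
```

```text
[np.float64(2.6), np.float64(120.3), np.float64(17.0)] -0.035 len 122
[np.float64(-2.0), np.float64(0.0), np.float64(110.0)] -0.0 len 110
```

>>> step_arm(targets=[[[2,30,0],0,5],[[2,60,5],-0.02,5],[[2,90,10],-0.035,5],[[2,120,17],-0.035,5],[[2,120,17],-0.035,5],[[2,120,17],-0.035,5]])

```text
time_s: 31.27
eef_pos: [0.4517, -0.0653, 0.3245]
eef_rot: [-0.001, -0.704, 0.71, 0.001]
ft_force: [-0.2, 0.6, -0.6]
finger_gap: 0.0215
finger_force: 59.6
```

>>> step_arm(targets=[[[-2,0,30],0,5],[[-2,0,60],0,5],[[-2,0,90],0,5],[[-2,0,100],0,5],[[-2,0,100],0,5],[[-2,0,100],0,5]])

```text
time_s: 31.77
eef_pos: [0.4541, -0.0631, 0.2249]
eef_rot: [-0.001, -0.704, 0.71, 0.001]
ft_force: [-0.1, 0.2, -1.0]
finger_gap: 0.0213
finger_force: 59.5
```

```bash
python3 - <<'E'
from h import *
show()
plan([(.4520,-.063,.0558,3.133)])
E
```

```text
t 31.77 grasp [ 0.4541 -0.0631  0.2249] stn [-141.8 -244. ] zg 0.0699 yaw 3.134 q [ 0.29  0.21 -0.68  0.   -0.68 -0.3 ] F [-0.1  0.2 -1. ] gap 0.0213
[np.float64(-0.0), np.float64(2.1), np.float64(14.1)] 0.001 len 14
```

>>> step_arm(targets=[[[0,2,5],0,5],[[0,2,9],0,5],[[0,2,13],0,5],[[0,2,14],0,5],[[0,2,14],0,5],[[0,2,14],0,5]])

```text
time_s: 32.27
eef_pos: [0.4517, -0.063, 0.212]
eef_rot: [0.0, -0.704, 0.71, -0.0]
ft_force: [-0.1, 0.2, -1.4]
finger_gap: 0.0211
finger_force: 59.6
```

>>> step_arm(targets=[[[0,0,0.5],0,5],[[0,0,0.5],0,45],[[0,0,0.5],0,45],[[0,0,0.5],0,45],[[0,0,-35],0,45],[[0,0,-70],0,45],[[0,0,-110],0,45],[[0,0,-140],0,45]])

```text
time_s: 32.93
eef_pos: [0.4517, -0.0631, 0.3549]
eef_rot: [0.001, -0.704, 0.71, -0.001]
ft_force: [0.9, 0.2, 0.4]
finger_gap: 0.0446
finger_force: 0.0
```

```bash
python3 - <<'E'
from h import *
show()
# look-from pose over the mouth: camera is ~79mm along tool +x
plan([(*stn(-40,30),.20,TH+np.pi)])
E
```

```text
t 32.93 grasp [ 0.4517 -0.0631  0.3549] stn [-144.2 -244.2] zg 0.1999 yaw 3.134 q [ 0.3   0.03 -0.52  0.   -1.01 -0.3 ] F [0.9 0.2 0.4] gap 0.0446
[np.float64(-270.4), np.float64(-113.6), np.float64(-0.1)] 0.034 len 293
```

```bash
python3 - <<'E'
from h import *
plan([(.5025,.107,.19,2.915)])
E
```

```text
[np.float64(-170.5), np.float64(-49.5), np.float64(9.9)] 0.219 len 178
```

>>> step_arm(targets=[[[-35,-10,2],0.05,40],[[-70,-20,4],0.1,40],[[-105,-30,6],0.15,40],[[-140,-40,8],0.2,40],[[-170,-49,10],0.22,40],[[-170,-49,10],0.22,40],[[-170,-49,10],0.22,40]])

```text
time_s: 33.52
eef_pos: [0.5022, 0.1081, 0.3413]
eef_rot: [-0.0, -0.623, 0.782, 0.0]
ft_force: [0.0, -0.8, 0.8]
finger_gap: 0.0398
finger_force: 0.0
```

```bash
python3 - <<'E'
from h import *
show()
d=snap('wrist','w7')
plan([(.5028,.1073,.113,2.92)])
E
```

```text
t 33.52 grasp [0.5022 0.1081 0.3413] stn [-100.9  -71. ] zg 0.1863 yaw 2.916 q [ 0.59  0.15 -0.43 -0.   -1.   -0.82] F [ 0.  -0.8  0.8] gap 0.0398
[np.float64(-0.4), np.float64(-0.9), np.float64(73.4)] -0.005 len 73
```

View pics/w7.png

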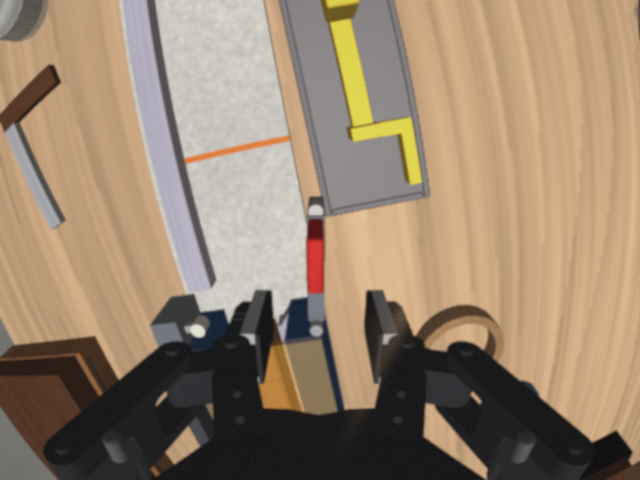

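The stick lies in its tray with the grip up, and the tab is at (316,255) between the fingers. Before closing I want to check the blocks through the clear roof.

```bash
python3 - <<'E'
from h import *
plan([(*stn(-75,150),.23,2.92)])
E
```

```text
[np.float64(-223.1), np.float64(14.9), np.float64(-43.6)] -0.005 len 228
```

>>> step_arm(targets=[[[-30,3,-20],0,40],[[-70,6,-44],0,40],[[-110,9,-44],0,40],[[-150,12,-44],0,40],[[-190,15,-44],0,40],[[-223,15,-44],0,40],[[-223,15,-44],0,40]])

```text
time_s: 34.15
eef_pos: [0.5387, 0.3311, 0.385]
eef_rot: [0.0, -0.623, 0.782, -0.0]
ft_force: [-0.2, -0.9, 0.5]
finger_gap: 0.0402
finger_force: 0.0
```

```bash
python3 - <<'E'
from h import *
show()
d=snap('wrist','w8')
plan([(.5028,.1073,.19,2.92)])
E
```

```text
t 34.15 grasp [0.5387 0.3311 0.385 ] stn [-73.8 153.3] zg 0.23 yaw 2.916 q [ 0.86  0.3  -0.12  0.   -1.15 -1.09] F [-0.2 -0.9  0.5] gap 0.0402
[np.float64(223.8), np.float64(-15.4), np.float64(39.9)] -0.005 len 228
```

View pics/w8.png

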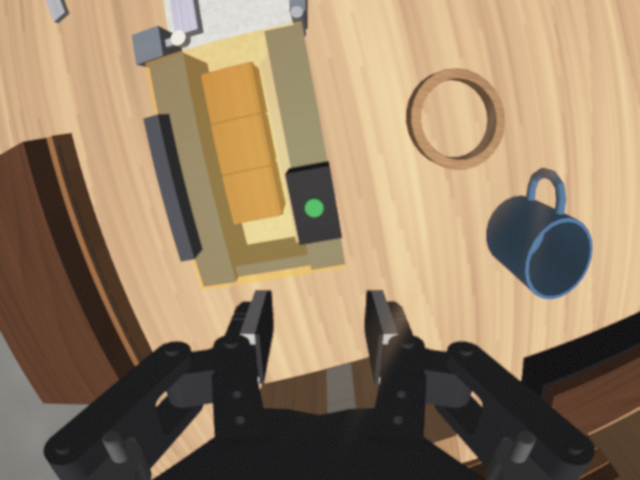

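```bash
python3 - <<'E'
from h import *
d=dict(np.load('pics/w8.npz'))
for p in [(202,75),(251,63),(212,125),(263,114),(223,175),(274,165),(234,223),(284,214)]: print(p,unst(fonz(d,*p,.052)).round(1))
E
```

```text
(202, 75) [-2.2 18.6]
(251, 63) [-44.1  19.2]
(212, 125) [-2. 62.]
(263, 114) [-45.7  62.8]
(223, 175) [ -1.8 105.1]
(274, 165) [-46.  105.7]
(234, 223) [ -1.2 147.8]
(284, 214) [-45.7 148.1]
```

The blocks lie at x −2 to −46 and y 18 to 148 mm in the station frame, so they are wholly inside and within 2 mm of the fence line. I'll go back to the tab and swing the door shut.

>>> step_arm(targets=[[[40,-3,0],0,40],[[80,-6,0],0,40],[[120,-9,0],0,40],[[160,-12,0],0,40],[[195,-15,20],0,40],[[224,-15,40],0,40],[[224,-15,40],0,40],[[224,-15,40],0,40]])

```text
time_s: 34.87
eef_pos: [0.5005, 0.1024, 0.3454]
eef_rot: [-0.001, -0.621, 0.784, 0.0]
ft_force: [0.1, 1.1, -0.3]
finger_gap: 0.0402
finger_force: 0.0
```

```bash
python3 - <<'E'
from h import *
show()
plan([(.5028,.1073,.113,2.92)])
E
```

```text
t 34.87 grasp [0.5005 0.1024 0.3454] stn [-102.4  -76.8] zg 0.1904 yaw 2.91 q [ 0.59  0.14 -0.43 -0.   -1.   -0.82] F [ 0.1  1.1 -0.3] gap 0.0402
[np.float64(-5.3), np.float64(-1.2), np.float64(77.4)] -0.01 len 78
```

>>> step_arm(targets=[[[-4,-1,30],-0.005,40],[[-4,-1,60],-0.005,40],[[-4,-1,75],-0.005,40],[[-4,-1,75],-0.005,40],[[-4,-1,75],-0.005,0],[[-4,-1,75],-0.005,0],[[-4,-1,75],-0.005,0],[[-4,-1,75],-0.005,0]])

```text
time_s: 35.53
eef_pos: [0.5043, 0.1096, 0.2725]
eef_rot: [0.002, -0.624, 0.781, -0.0]
ft_force: [-0.5, -1.2, 5.7]
finger_gap: 0.0087
finger_force: 60.6
```

>>> step_arm(targets=[[[0,-3.2,0],-0.05,0],[[-0.3,-6.5,0],-0.1,0],[[-0.7,-9.7,0],-0.15,0],[[-1.3,-12.9,0],-0.2,0],[[-2,-16.1,0],-0.25,0],[[-2.9,-19.2,0],-0.3,0],[[-3.9,-22.3,0],-0.35,0],[[-5.1,-25.3,0],-0.4,0]])

```text
time_s: 36.2
eef_pos: [0.5301, 0.1091, 0.2726]
eef_rot: [-0.001, 0.768, -0.641, 0.001]
ft_force: [-0.4, 0.6, 6.1]
finger_gap: 0.0085
finger_force: 60.6
```

```bash
python3 -c "
from h import *
show()"
```

```text
t 36.2 grasp [0.5301 0.1091 0.2726] stn [-73.1 -68.9] zg 0.1176 yaw -2.962 q [ 0.57  0.27 -0.46  0.   -0.84 -0.39] F [-0.4  0.6  6.1] gap 0.0085
```

>>> step_arm(targets=[[[0,-3.2,0],-0.05,0],[[-0.3,-6.5,0],-0.1,0],[[-0.7,-9.7,0],-0.15,0],[[-1.3,-12.9,0],-0.2,0],[[-2,-16.1,0],-0.25,0],[[-2.9,-19.2,0],-0.3,0],[[-3.9,-22.3,0],-0.35,0],[[-5.1,-25.3,0],-0.4,0]])

```text
time_s: 36.87
eef_pos: [0.554, 0.1186, 0.2726]
eef_rot: [-0.001, 0.88, -0.475, 0.001]
ft_force: [-2.1, 0.4, 6.2]
finger_gap: 0.0089
finger_force: 60.7
```

>>> step_arm(targets=[[[0,-3.2,0],-0.05,0],[[-0.3,-6.5,0],-0.1,0],[[-0.7,-9.7,0],-0.15,0],[[-1.3,-12.9,0],-0.2,0],[[-2,-16.1,0],-0.25,0],[[-2.9,-19.2,0],-0.3,0],[[-3.9,-22.3,0],-0.35,0],[[-5.1,-25.3,0],-0.4,0]])

```text
time_s: 37.53
eef_pos: [0.5722, 0.1367, 0.2726]
eef_rot: [-0.001, 0.957, -0.291, 0.001]
ft_force: [-2.5, 0.4, 6.4]
finger_gap: 0.0086
finger_force: 60.7
```

>>> step_arm(targets=[[[0,-3.2,0],-0.05,0],[[-0.3,-6.5,0],-0.1,0],[[-0.7,-9.7,0],-0.15,0],[[-1.3,-12.9,0],-0.2,0],[[-2,-16.1,0],-0.25,0],[[-2.9,-19.2,0],-0.3,0],[[-3.9,-22.3,0],-0.35,0],[[-5.1,-25.3,0],-0.4,0]])

```text
time_s: 38.2
eef_pos: [0.582, 0.1604, 0.2725]
eef_rot: [-0.001, 0.995, -0.095, 0.001]
ft_force: [-1.9, -0.4, 6.8]
finger_gap: 0.0088
finger_force: 60.7
```

>>> step_arm(targets=[[[0,-3.2,0],-0.05,0],[[-0.3,-6.5,0],-0.1,0],[[-0.7,-9.7,0],-0.15,0],[[-0.7,-12,0],-0.15,0],[[-0.7,-14,0],-0.15,0],[[-0.7,-14,0],-0.15,0]])

```text
time_s: 38.7
eef_pos: [0.5836, 0.1711, 0.2725]
eef_rot: [0.003, 1.0, -0.022, -0.001]
ft_force: [-0.2, -16.2, 10.1]
finger_gap: 0.0088
finger_force: 61.4
```

```bash
python3 -c "
from h import *
show()"
```

```text
t 38.7 grasp [0.5836 0.1711 0.2725] stn [-22.2  -4.6] zg 0.1175 yaw -1.615 q [ 0.61  0.36 -0.31  0.   -0.9   0.92] F [ -0.2 -16.2  10.1] gap 0.0088
```

>>> step_arm(targets=[[[0,-2,0],0,0],[[0,-4,0],0,0],[[0,-4,0],0,0],[[0,-1,0],0,0],[[0,4,0],0,0],[[0,4,0],0,0]])

```text
time_s: 39.2
eef_pos: [0.5833, 0.1695, 0.2726]
eef_rot: [-0.001, 1.0, -0.022, 0.0]
ft_force: [-5.3, -0.6, 7.3]
finger_gap: 0.0085
finger_force: 61.6
```

>>> step_arm(targets=[[[0,0,0],0,40],[[0,0,0],0,40],[[0,0,0],0,40],[[0,0,-40],0,40],[[0,0,-80],0,40],[[0,0,-80],0,40],[[0,0,-80],0,40]])

```text
time_s: 39.78
eef_pos: [0.5843, 0.1704, 0.3538]
eef_rot: [-0.001, 1.0, -0.022, 0.002]
ft_force: [0.1, -0.5, -0.1]
finger_gap: 0.0401
finger_force: 0.0
```

```bash
python3 - <<'E'
from h import *
show()
d=snap('wrist','w9')
for q in [(301,215),(320,215),(301,285),(320,285)]: pass
hsv=cv2.cvtColor(d['pixels'],cv2.COLOR_RGB2HSV)
m=cv2.inRange(hsv,(0,180,120),(8,255,255));m[:,:250]=0;m[:,400:]=0;m[:180]=0
n,l,s,c=cv2.connectedComponentsWithStats(m);k=1+np.argmax(s[1:,4]);v,u=np.nonzero(l==k)
print(s[k],unst(fonz(d,u.min(),v.min(),.12)).round(1),unst(fonz(d,u.max()+1,v.max(),.12)).round(1))
a=np.polyfit(v,u,1);P=[fonz(d,np.polyval(a,vv),vv,.12)[:2] for vv in (v.min(),v.max())];D=unst(P[0])-unst(P[1]);print('tab angle',np.arctan2(-D[1],D[0]))
e=dict(np.load('pics/w1.npz'));m=cv2.inRange(cv2.cvtColor(e['pixels'],cv2.COLOR_RGB2HSV),(0,180,120),(8,255,255));m[:,:280]=0;m[:,350:]=0
v,u=np.nonzero(m);a=np.polyfit(v,u,1);P=[fonz(e,np.polyval(a,vv),vv,.12)[:2] for vv in (v.min(),v.max())];D=unst(P[0])-unst(P[1]);print('tab angle at start (shut)',np.arctan2(-D[1],D[0]),unst(np.mean(P,0)))
E
```

```text
t 39.78 grasp [0.5843 0.1704 0.3538] stn [-21.5  -5.3] zg 0.1988 yaw -1.614 q [ 0.6   0.29 -0.21  0.   -1.06  0.92] F [ 0.1 -0.5 -0.1] gap 0.0401
[315 230  13  53 674] [-5.1 -3.4] [-37.9 -11.2]
tab angle -0.0010305571399207003
tab angle at start (shut) 0.011873970994437537 [-21.59881193  -7.01248761]
```

View pics/w9.png

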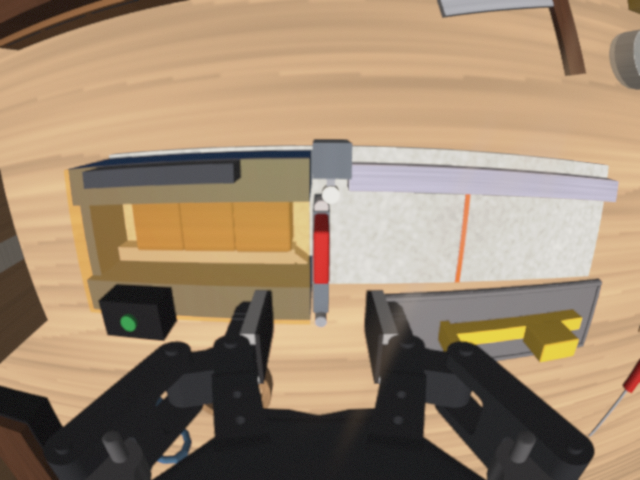

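The door is shut, with the tab at (321,248) as at the start and the roller nose seated. The three blocks sit inside at about (213,226), and the stick is in its tray at (510,335). The robot is touching nothing, so I'm handing in.

```bash
python3 -c "
from workcell import bot
print(bot.job_done())"
```

```text
the job is handed in; nothing more can be done
None
```

The job is handed in at about 40 s of the 210 s allowed: all three blocks are inside the box within about 2 mm of the fence line, fed in together as one train. The push stick is back in its tray with the grip up, the door is shut at its starting angle, and nothing else was touched.

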